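# Tip mould nuts from a chute into the self-closing nut jar

### The job

Pick the nut chute up by its black handle and, holding it level, lay its spout across the steel rest bar at the jar's throat; then tip it over that bar so that the spout levers the sprung flap open and all five nuts slide through into the jar. Keep the chute bearing lightly on the bar until the last nut is in, never leaning hard on the jar; touch neither nuts nor jar with the gripper, and leave the other things on the bench alone. Then take the chute out so that the flap closes, set it flat on the bench again where it stood, and let go.

Things in the scene. Friction and masses are not known exactly. Their poses are not given: they have to be found in the camera images.
- chute: Aluminium U-channel with a black handle, about 0.2 to 0.33 kg empty. Origin on its underside, on the middle line; x points to the handle, y across, z up. Channel from x -110 mm (open spout) to +30 mm (shut end), 36 mm wide outside, 30 inside, floor 3 mm, side walls 16 mm high. Stands flat at the start, spout roughly towards the robot. Nuts start to slide in it at tilts of 0.23 to 0.36 rad.
- chute_handle (a point): Centre of the black handle, 65 mm along the chute's x and 29 mm above its underside: an upright block 70 mm long (x), 22 mm wide (y), 45 mm high from the underside. Grip it across y, from above.
- chute_spout (a point): Middle of the chute's open spout end, on the underside (110 mm towards -x of the chute). With some 40 mm of spout beyond the rest bar and a tilt of 0.6 to 0.7 rad the flap is wide enough open for the nuts. The push of flap and bar turns the handle a little in the fingers, some 5 mm at the spout, so the bearing must be kept by feel.
- nut0: One of five like steel hexagon nuts, 19 mm across flats, 10 mm high, 18 g; lies flat in the chute's channel at the start, in one row. Origin: centre of its underside.
- nut1: One of five like steel hexagon nuts, 19 mm across flats, 10 mm high, 18 g; lies flat in the chute's channel at the start, in one row. Origin: centre of its underside.
- nut2: One of five like steel hexagon nuts, 19 mm across flats, 10 mm high, 18 g; lies flat in the chute's channel at the start, in one row. Origin: centre of its underside.
- nut3: One of five like steel hexagon nuts, 19 mm across flats, 10 mm high, 18 g; lies flat in the chute's channel at the start, in one row. Origin: centre of its underside.
- nut4: One of five like steel hexagon nuts, 19 mm across flats, 10 mm high, 18 g; lies flat in the chute's channel at the start, in one row. Origin: centre of its underside.
- jar: Clear square-sided jar fixed to the bench, 110 mm (x) by 86 mm (y), with a grey lid (118 by 96 mm) whose top is at 104 mm. Origin: centre of its underside, z up. The lid's throat, centred over the origin, is 60 mm (x) by 46 mm (y), shut from below by a sprung flap. The chute comes in over the throat's +x edge, handle outward, its x along the jar's x. Inside floor at 5 mm.
- rest_bar: Round steel bar 8 mm thick, 56 mm long, fixed along the throat's +x edge. Origin: middle of its axis, 34 mm along the jar's x from the jar's origin and 106 mm above the bench (its top at 110 mm); axis along the jar's y. The underside of the chute is to lie on it.
- flap (a joint): Flap under the throat, rad: 0 shut, growing as it swings down into the jar, to 1.2. 58 mm long, hinged just below the rest bar, free end on the throat's -x side. Its spring gives 0.04 N m shut and 0.05 N m more per rad: the weight of the nuts does not open it, 1 to 3 N from the spout does; it shuts by itself.
- mixing_cup: Bystander: white open plastic cup, 72 mm wide, 85 mm high, between and beyond the places of jar and chute. Origin: centre of its underside.
- wrench: Bystander: flat steel wrench 150 mm long, lying between jar and chute. Origin: middle of its underside.
- pump_bottle: Bystander: white bottle 60 mm wide, 160 mm high. Origin: centre of its underside.
- brush: Bystander: brush 170 mm long, lying. Origin: middle of its underside.
- spatula: Bystander: spatula 200 mm long, lying. Origin: middle of its underside.
- mould_half: Bystander: plaster mould half, 110 by 90 by 50 mm. Origin: centre of its underside.

How it is judged:
By the outcome, as a careful person would: the job done as asked, in the order asked, and still so for the second after the job is handed in, with the robot touching nothing.
It also fails if it takes over 61 s, if anything falls off the work surface, if the arm or the gripper's body presses on something with over 40 N, if the wrist force passes 120 N, or if a joint passes its speed limit or range.

### The arm

A 6-joint arm with a two-finger parallel gripper is mounted at the origin on the work surface. World frame = base frame: x ahead of the robot, y to its left, z up, the work surface at z = 0. Lengths are in m, angles in rad, forces in N, time in s.
With the tool pointing down it reaches from about 0.35 to 0.975 m from the base axis. Payload 4.9 kg.
Tool frame: the origin (TCP) lies between the finger pads; the fingertips stand 17 mm ahead of it and the grasp point (between the pads) lies 2 mm behind it; z points along the fingers, y is the direction in which the jaws open and shut (so a half turn about z gives the same grasp; the last joint's range is limited). The gripper opens to 85 mm and grips with 20 to 120 N. Pads are 22 mm wide; open, the fingers measure 114 mm over their backs; the gripper's body (76 mm by 85 mm) begins 54 mm behind the grasp point. The pads swing forward as they close: fully open they stand 13 mm farther back than shut.
Start: joints at [-1.346, 0.053, 1.613, -0, 1.476, -0.119], TCP at [0.211, -0.588, 0.248] pointing down, gripper open.
Joint ranges: [-3.01, 3.01], [-1.01, 2.22], [0.06, 2.58], [-1.02, 4.17], [0.09, 2.62], [-3.14, 3.14]. Speed limits (rad/s): [2.57, 2.57, 3.14, 3.14, 3.14, 3.14].

### API

Orientations are given as a unit quaternion [w, x, y, z].
In Python, from plant import state, grab_frame, camera_model, job_done, find_in, silhouettes, landmark_of gives the robot as it stands.
- The arm moves only by the shell command python3 -m crank 'ROWS'. ROWS is JSON, a list of rows, each an object with "angular": the turn, a rotation vector about the tool's x, y, z each as a share of 5 degrees, from -1 to 1, a list of three; "delta_pos": the shift along the tool's x, y, z each as a share of 3 cm, from -1 to 1, a list of three; "gripper": the opening, from 0 (shut) to 1 (fully open). In form: [{"angular": [ax, ay, az], "delta_pos": [tx, ty, tz], "gripper": gripper}, ...]. A call has 1 to 12 rows; each row shifts and turns the commanded pose from where the row before left it, along the tool's axes as they then stand; what a row does not reach is not made up. A row lasts 1/8 s, in which the tool goes at most 62.5 mm and 10.7 degrees, less where a joint would pass 70% of its speed; a pose out of reach is approached as far as the arm can. A call with a number of a shift or a turn outside -1 to 1 is refused whole. A call with a gripper value outside its range is refused whole. The fingers move at their own pace and stop on an object; the grip force is fixed at half the most. Time passes only in rows, so rows that do not move let the fingers close. It gives the time, the measured TCP pose, the force and the opening at its end, in the units of the state.
- state(): the state, without advancing time (a new reading comes with each control period).
- grab_frame(name): name is "scene" or "top" or "wrist"; returns the picture (480x640x3 uint8, red, green, blue); there is no depth.
- camera_model(name): a dict with "camera_matrix" (3x3 intrinsics, pixels), "rvec" (rotation vector, rad) and "tvec" (3), from world to camera coordinates, as OpenCV has them; the wrist camera has in their place "mount" (4x4, takes a point from camera to tool coordinates, whose origin is the TCP and whose axes are the flange's). Camera axes: x right, y down, z forward; pixel columns grow to the right and rows downward; lengths in m; the calibration is good to about 2 mm. A picture is of the moment at which its call begins: read the wrist's pose just before it. camera_model takes no time and is no camera call.
- job_done(): hands the job in, once; it reports no verdict.
Trained networks look in the newest picture that a camera, given by its name, has taken for a name from the list of things; names that differ only in an ending like _2 or _b are one class to them, and where a whole thing is asked for, a point or a joint stands for the part that bears it (a point fixed in the world has none). Each returns a list of dicts, best first, with "conf" (0 to 1); they miss things now and then, are a little off and sometimes report something else, mostly with a low value. They report only what shows in the picture. A call takes as long as a camera call.
- find_in(camera, target): "bbox" ([left, top, right, bottom] in pixels, round what is visible of it).
- silhouettes(camera, target): "mask" (480x640 bool, what is visible of it) and "bbox" ([left, top, right, bottom] in pixels, round what is visible of it).
- landmark_of(camera, target): "pixel" ([column, row] in pixels: a listed point, or the origin of a listed thing).
The state is a dict: "time": time; "joint_pos": joint angles; "joint_vel": joint speeds; "joint_efforts": joint torques, N m; "tool_pos": TCP position; "tool_rot": TCP orientation; "contact_force": force on the tool from outside, world axes, zero at the start; "ft_torque": the same for the moment, N m; "gripper_width": opening from 0.0 (shut) to 1.0 (fully open).
Only numpy, scipy, OpenCV 4.12 (cv2) and the standard library are available. Lean on these libraries where they do the work, as an engineer would, in place of code of your own. Each camera call takes 0.05 s, during which the arm holds its last target.

## Working session

There is one attempt and no reset: what is moved stays moved. The work goes in short steps, Python scripts to look and compute and a shell command to move; the robot and the scene stay as the last step left them, time stands still between calls to the robot, and variables do not carry over. Pictures are saved under pics/ and viewed, and the job is handed in when it is done.

```bash
mkdir -p pics; ls; python3 - <<'E'
from plant import *
import cv2
s=state();print(s)
for n in ("scene","top","wrist"):
    im=grab_frame(n);cv2.imwrite(f"pics/{n}0.png",im[:,:,::-1]);print(n,camera_model(n))
E
```

```text
pics
{'time': 0.0, 'joint_pos': array([-1.34598043e+00,  5.33214402e-02,  1.61429649e+00, -8.91098186e-07,
        1.47598821e+00, -1.19015833e-01]), 'joint_vel': array([-2.63728692e-05,  4.43031614e-04,  4.05122359e-04, -7.70935912e-04,
        6.35679446e-04,  2.13351055e-03]), 'joint_efforts': array([-1.13428880e-03, -3.93684483e+01, -3.70177174e+01, -2.29999287e-04,
        7.09614629e-03,  7.34543903e-06]), 'tool_pos': array([ 0.21054479, -0.58784605,  0.24708345]), 'tool_rot': array([-1.00530764e-03,  9.85258321e-01,  1.71070238e-01, -5.36745947e-05]), 'contact_force': array([-0.04576372, -0.00704857, -0.54737924]), 'ft_torque': array([-0.00858907, -0.03701004, -0.00518901]), 'gripper_width': 0.9965909920597241}
scene {'camera_matrix': array([[542.46666135,   0.        , 321.49539903],
       [  0.        , 542.46666135, 239.39924329],
       [  0.        ,   0.        ,   1.        ]]), 'rvec': array([ 2.31447007,  0.81650406, -0.27973781]), 'tvec': array([-0.43479644, -0.17559436,  1.54790819])}
top {'camera_matrix': array([[538.12611082,   0.        , 322.37952769],
       [  0.        , 538.12611082, 239.88727017],
       [  0.        ,   0.        ,   1.        ]]), 'rvec': array([ 2.16040705, -2.19371172,  0.13998979]), 'tvec': array([-0.00243132,  0.54519131,  1.10860853])}
wrist {'camera_matrix': array([[366.13601131,   0.        , 315.32688757],
       [  0.        , 366.13601131, 245.61067197],
       [  0.        ,   0.        ,   1.        ]]), 'mount': array([[ 7.19313696e-04, -9.61421416e-01, -2.75078795e-01,
         6.97223937e-02],
       [ 9.99999738e-01,  7.14657978e-04,  1.17151968e-04,
        -6.52298439e-04],
       [ 8.39548442e-05, -2.75078807e-01,  9.61421678e-01,
        -1.26274679e-01],
       [ 0.00000000e+00,  0.00000000e+00,  0.00000000e+00,
         1.00000000e+00]])}
```

View pics/scene0.png

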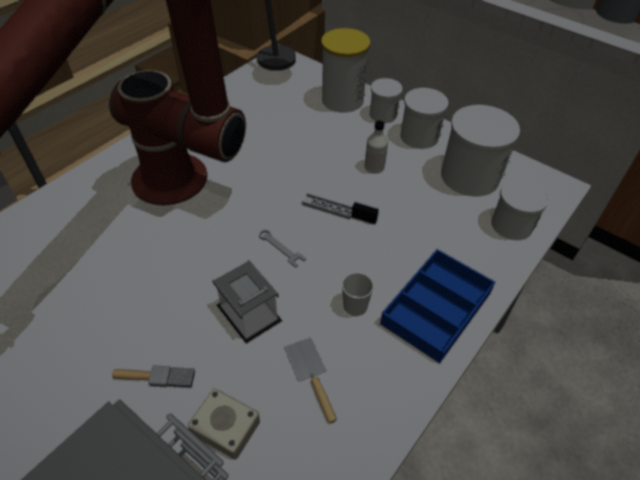

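View pics/top0.png

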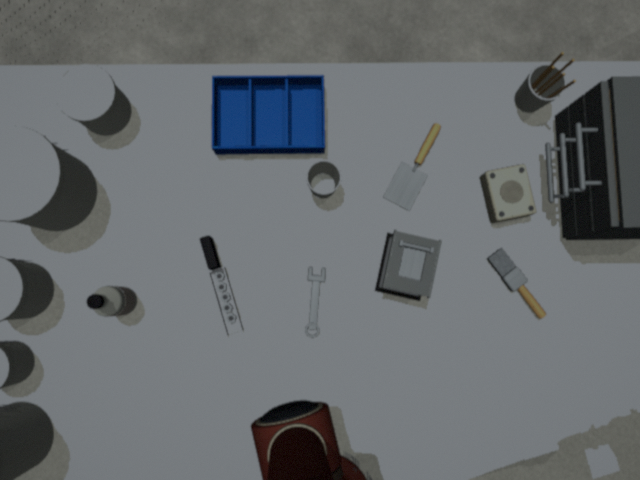

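```bash
python3 - <<'E'
from plant import *
for c in ("top","scene"):
  for t in ("chute_handle","chute_spout","chute","nut0","jar","rest_bar","mixing_cup","wrench"):
    print(c,t,[(round(d["conf"],2),[round(float(v),1) for v in d["pixel"]]) for d in landmark_of(c,t)[:5]])
print(state()['time'])
E
```

```text
top chute_handle [(0.65, [207.7, 255.1])]
top chute_spout [(0.96, [232.6, 331.1])]
top chute [(0.64, [220.9, 284.7])]
top nut0 [(0.59, [219.5, 276.1]), (0.54, [231.7, 321.5]), (0.46, [218.9, 285.5]), (0.43, [226.8, 297.4]), (0.38, [224.9, 306.7])]
top jar [(0.64, [223.2, 295.2])]
top rest_bar [(0.66, [414.7, 248.3])]
top mixing_cup [(0.7, [321.0, 184.9]), (0.27, [225.6, 306.4])]
top wrench [(0.6, [314.2, 299.6])]
scene chute_handle [(0.71, [363.1, 208.1])]
scene chute_spout [(0.9, [304.2, 198.7]), (0.46, [355.3, 304.1])]
scene chute [(0.68, [341.0, 212.1])]
scene nut0 [(0.61, [316.2, 200.8]), (0.6, [321.0, 205.8]), (0.51, [339.6, 211.3]), (0.48, [332.2, 208.5]), (0.38, [345.0, 214.6])]
scene jar [(0.6, [250.7, 308.0]), (0.21, [332.4, 206.8])]
scene rest_bar [(0.66, [252.2, 295.5])]
scene mixing_cup [(0.64, [356.5, 306.9])]
scene wrench [(0.62, [279.2, 246.2])]
0.95
```

```bash
cat > h.py <<'E'
import numpy as np,cv2
from plant import *
from scipy.spatial.transform import Rotation as R
def bp(c,px,z):
    m=camera_model(c);Rm=cv2.Rodrigues(m['rvec'])[0]
    p=cv2.undistortPoints(np.array([[px]],float),m['camera_matrix'],None)[0,0]
    o=-Rm.T@m['tvec'];d=Rm.T@np.array([*p,1]);return o+d*(z-o[2])/d[2]
def wcam(s):
    q=s['tool_rot'];T=np.eye(4);T[:3,:3]=R.from_quat([q[1],q[2],q[3],q[0]]).as_matrix();T[:3,3]=s['tool_pos']
    return T@camera_model('wrist')['mount']
def bpw(s,px,z):
    M=wcam(s);p=cv2.undistortPoints(np.array([[px]],float),camera_model('wrist')['camera_matrix'],None)[0,0]
    d=M[:3,:3]@np.array([*p,1]);o=M[:3,3];return o+d*(z-o[2])/d[2]
def prw(s,P):
    M=np.linalg.inv(wcam(s));P=np.atleast_2d(P);c=P@M[:3,:3].T+M[:3,3];k=camera_model('wrist')['camera_matrix']
    u=c@k.T;return u[:,:2]/u[:,2:]
def prj(c,P):
    m=camera_model(c);return cv2.projectPoints(np.atleast_2d(P).astype(float),m['rvec'],m['tvec'],m['camera_matrix'],None)[0][:,0]
def tri(px):
    A=[];b=[]
    for c,p in px.items():
        o=bp(c,p,0);q=bp(c,p,0.5);d=(q-o)/np.linalg.norm(q-o);N=np.eye(3)-np.outer(d,d);A.append(N);b.append(N@o)
    return np.linalg.solve(sum(A),sum(b))
def axes(s=None):
    s=s or state();q=s['tool_rot'];return R.from_quat([q[1],q[2],q[3],q[0]]).as_matrix()
E
python3 - <<'E'
from h import *
print('spout',bp('top',(232.6,331.1),0),bp('scene',(304.2,198.7),0),tri({'top':(232.6,331.1),'scene':(304.2,198.7)}))
print('handle',bp('top',(207.7,255.1),.029),bp('scene',(363.1,208.1),.029))
print('bar',bp('top',(414.7,248.3),.106),bp('scene',(252.2,295.5),.106))
print('jar scene',bp('scene',(250.7,308.0),0))
print('cup',bp('top',(321,184.9),0), 'wr',bp('top',(314,299),0))
im=cv2.imread('pics/top0.png')
cv2.imwrite('pics/topz.png',np.hstack([cv2.resize(im[225:345,180:260],None,fx=5,fy=5,interpolation=2),cv2.resize(im[220:310,365:455],(400,400),interpolation=2).copy() if 0 else cv2.copyMakeBorder(cv2.resize(im[220:310,370:450],None,fx=5,fy=5,interpolation=2),0,150,0,0,0)]))
E
```

```text
spout [0.35621281 0.18233856 0.        ] [0.35086775 0.18051406 0.        ] [0.35453497 0.18013202 0.00296395]
handle [0.51640636 0.23042977 0.029     ] [0.51277557 0.23095257 0.029     ]
bar [ 0.5176106 -0.191019   0.106    ] [ 0.51893758 -0.19488551  0.106     ]
jar scene [ 0.48359575 -0.1748215   0.        ]
cup [ 0.66945517 -0.01040886  0.        ] wr [0.42108086 0.0086085  0.        ]
```

View pics/topz.png

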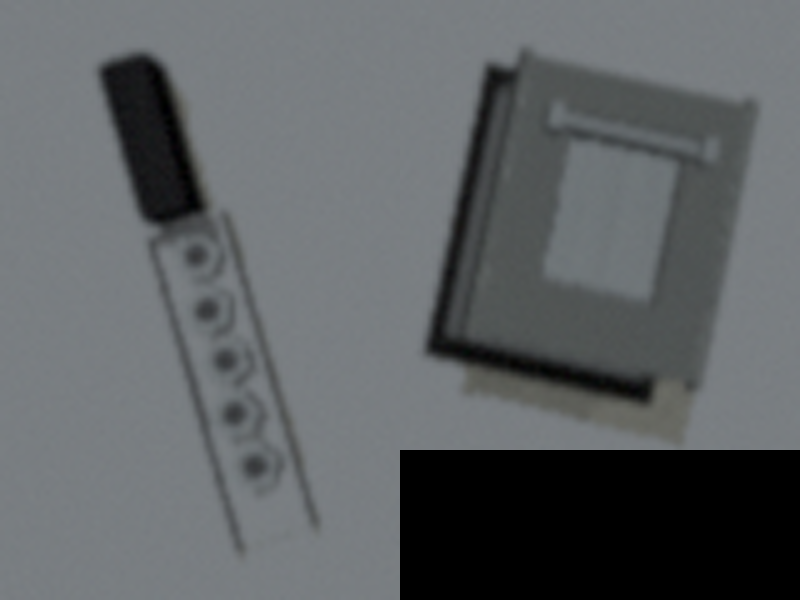

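View pics/wrist0.png

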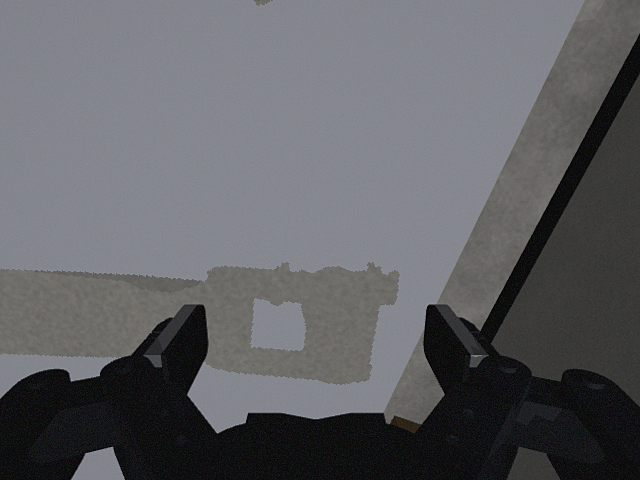

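```bash
python3 - <<'E'
from h import *
f=lambda a,z:bp('top',(a[0]/5+180,a[1]/5+225),z)
g=lambda a,z:bp('top',((a[0]-400)/5+370,a[1]/5+220),z)
for h in (.016,.019):
  L=[f((150,238),h),f((240,553),h)];Rr=[f((227,213),h),f((317,527),h)]
  print(h,*[ (np.arctan2(*(a-b)[[1,0]]),np.linalg.norm(a-b)) for a,b in (L,Rr)]); print((L[0]+Rr[0])/2,(L[1]+Rr[1])/2,np.linalg.norm(L[0]-Rr[0]))
for p in [(100,70),(155,53),(145,220),(203,212)]: print('h',f(p,.045))
for p in [(525,48),(757,102),(697,388),(465,350)]: print('lid',g(p,.104))
for p in [(550,115),(716,150)]: print('bar',g(p,.106))
for p in [(570,137),(680,160),(652,300),(545,276)]: print('thr',g(p,.104))
E
```

```text
0.016 (np.float64(0.2813776992536162), np.float64(0.13764854740127486)) (np.float64(0.2793623832897249), np.float64(0.13747578529423657))
[0.48530729 0.21161694 0.016     ] [0.35311659 0.17355188 0.016     ] 0.03396043243737935
0.019 (np.float64(0.2813776992536165), np.float64(0.13728760320285938)) (np.float64(0.27936238328972485), np.float64(0.13711529411535103))
[0.48514801 0.21110217 0.019     ] [0.35330394 0.17313692 0.019     ] 0.03387138085423248
h [0.54884    0.24349618 0.045     ]
h [0.55562355 0.22081147 0.045     ]
h [0.48630746 0.22454034 0.045     ]
h [0.48924624 0.20071284 0.045     ]
lid [ 0.55558925 -0.15347248  0.104     ]
lid [ 0.53274168 -0.2451133   0.104     ]
lid [ 0.42039005 -0.21696201  0.104     ]
lid [ 0.43669027 -0.12621291  0.104     ]
bar [ 0.52853986 -0.16223712  0.106     ]
bar [ 0.51370912 -0.22758099  0.106     ]
thr [ 0.51988128 -0.17023167  0.104     ]
thr [ 0.51011872 -0.21358641  0.104     ]
thr [ 0.45507221 -0.20048625  0.104     ]
thr [ 0.46515059 -0.15857669  0.104     ]
```

```bash
python3 -m crank '[{"angular":[0,0,0.73],"delta_pos":[0,0,0],"gripper":1},{"angular":[0,0,0],"delta_pos":[0.725,-0.96,0],"gripper":1},{"angular":[0,0,0],"delta_pos":[0.725,-0.96,0],"gripper":1},{"angular":[0,0,0],"delta_pos":[0.725,-0.96,0],"gripper":1},{"angular":[0,0,0],"delta_pos":[0.725,-0.96,0],"gripper":1},{"angular":[0,0,0],"delta_pos":[0.725,-0.96,0],"gripper":1},{"angular":[0,0,0],"delta_pos":[0.725,-0.96,0],"gripper":1},{"angular":[0,0,0],"delta_pos":[0.725,-0.96,0],"gripper":1},{"angular":[0,0,0],"delta_pos":[0.725,-0.96,0],"gripper":1},{"angular":[0,0,0],"delta_pos":[0.725,-0.96,0],"gripper":1},{"angular":[0,0,0],"delta_pos":[0.725,-0.96,0],"gripper":1},{"angular":[0,0,0],"delta_pos":[0.725,-0.96,0],"gripper":1}]'
python3 - <<'E'
from h import *
s=state();im=grab_frame('wrist');cv2.imwrite("pics/w1.png",im[:,:,::-1])
print(s['tool_pos'],s['tool_rot'])
E
```

```text
time: 2.45
tool_pos: [0.3533, -0.2167, 0.2485]
tool_rot: [0.0, 0.99, 0.139, 0.0]
contact_force: [0.4, -0.2, -0.7]
gripper_width: 1.002
[ 0.35329447 -0.21672738  0.24852622] [2.63086191e-04 9.90227790e-01 1.39458876e-01 2.75636666e-04]
```

View pics/w1.png

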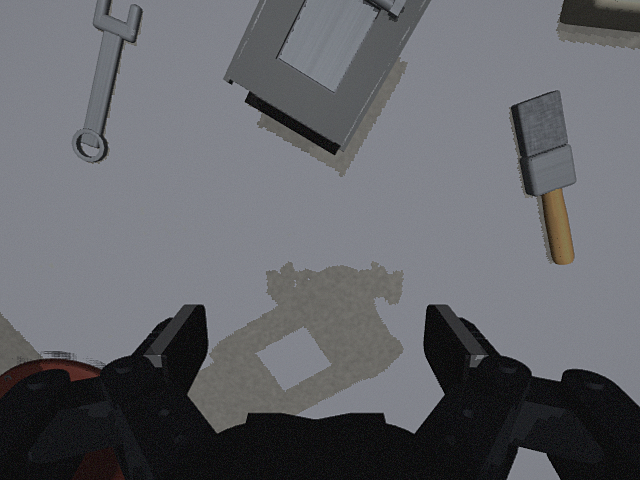

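```bash
python3 - <<'E'
from h import *
s=state()
for p in [(275,57),(337,91),(225,80),(343,153),(430,8),(270,0),(390,0),(305,0)]: print(p,bpw(s,p,.104))
a,b=bpw(s,(275,57),.104),bpw(s,(337,91),.104);print(np.linalg.norm(a-b),np.arctan2(-(a-b)[0],(a-b)[1]))
a,b=bpw(s,(225,80),.104),bpw(s,(343,153),.104);print(np.linalg.norm(a-b),np.arctan2(-(a-b)[0],(a-b)[1]))
E
```

```text
(275, 57) [ 0.46564145 -0.15222955  0.104     ]
(337, 91) [ 0.45703971 -0.19843957  0.104     ]
(225, 80) [ 0.44232868 -0.12305638  0.104     ]
(343, 153) [ 0.41878436 -0.21477433  0.104     ]
(430, 8) [ 0.52172671 -0.24162447  0.104     ]
(270, 0) [ 0.49709621 -0.14073542  0.104     ]
(390, 0) [ 0.51875787 -0.21518415  0.104     ]
(305, 0) [ 0.5034166  -0.16245789  0.104     ]
0.04700378207450517 -0.18403820571217255
0.09469169737346676 -0.2512778034351461
```

```bash
python3 -m crank '[{"angular":[0,0,0],"delta_pos":[1,0,0],"gripper":1},{"angular":[0,0,0],"delta_pos":[1,0.3,0],"gripper":1},{"angular":[0,0,0],"delta_pos":[1,0.2,0],"gripper":1},{"angular":[0,0,0],"delta_pos":[0,0,0],"gripper":1},{"angular":[0,0,0],"delta_pos":[0,0,0],"gripper":1}]'
python3 - <<'E'
from h import *
s=state();im=grab_frame('wrist');cv2.imwrite("pics/w2.png",im[:,:,::-1])
np.save('s2.npy',s,allow_pickle=True)
print(s['tool_pos'],s['tool_rot'],np.abs(s['joint_vel']).max())
E
```

```text
time: 3.12
tool_pos: [0.4432, -0.2074, 0.2482]
tool_rot: [-0.0, 0.99, 0.14, -0.0]
contact_force: [-0.5, -1.4, -0.6]
gripper_width: 1.0
[ 0.44322141 -0.20739863  0.2481596 ] [-1.06960042e-04  9.90206631e-01  1.39609162e-01 -3.12805936e-04] 0.014336650966673374
```

View pics/w2.png

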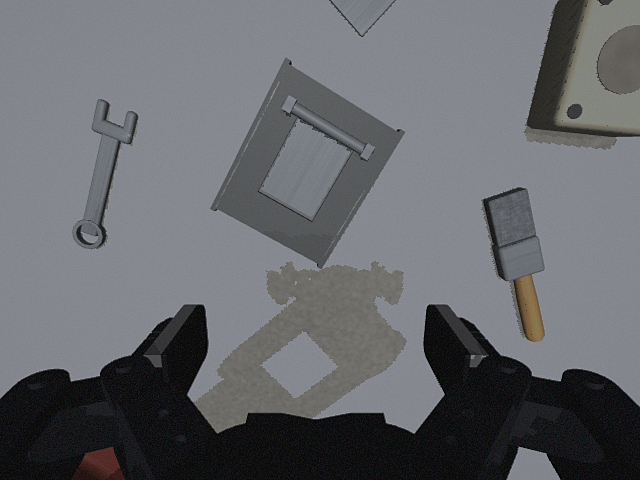

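```bash
python3 - <<'E'
from h import *
im=cv2.imread('pics/w2.png')
cv2.imwrite('pics/w2z.png',cv2.resize(im[50:275,200:420],(660,600) if 0 else None,fx=2.6,fy=2.6,interpolation=2))
E
```

```text
(no output)
```

View pics/w2z.png

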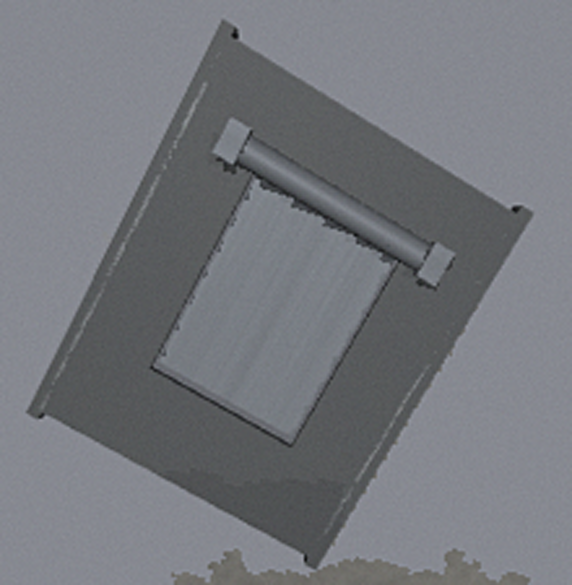

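```bash
python3 - <<'E'
from h import *
from scipy.optimize import least_squares
s=np.load('s2.npy',allow_pickle=True).item()
z=lambda a:(a[0]/2.6+200,a[1]/2.6+50)
obs=[((-.030,.023),(153,367)),((-.030,-.023),(292,444)),((.059,.048),(222,20)),((.059,-.048),(532,211)),((-.059,-.048),(315,568)),((-.059,.048),(28,413))]
W=[(l,bpw(s,z(p),.104)[:2]) for l,p in obs]
def f(v):
    c,q=np.cos(v[2]),np.sin(v[2])
    return np.array([[v[0]+c*l[0]-q*l[1]-w[0],v[1]+q*l[0]+c*l[1]-w[1]] for l,w in W]).ravel()
r=least_squares(f,[.487,-.186,-.22]);print(r.x,np.round(r.fun.reshape(-1,2)*1e3,1))
v=r.x;print('bar pred',v[0]+.034*np.cos(v[2]),v[1]+.034*np.sin(v[2]))
a,b=bpw(s,z((232,142)),.11),bpw(s,z((436,264)),.11);print('bar',(a+b)/2,np.linalg.norm(a-b),np.arctan2((b-a)[0],-(b-a)[1]))
E
```

```text
[ 0.48764913 -0.18610379 -0.23542158] [[-0.3  0.6]
 [-0.5 -0.1]
 [ 0.4  0.2]
 [ 0.2 -0.4]
 [ 0.1 -0.6]
 [ 0.1  0.3]]
bar pred 0.5207112736894576 -0.1940343945348322
bar [ 0.5204112 -0.194323   0.11     ] 0.06239912961960941 -0.2345881991713139
```

```bash
python3 -m crank '[{"angular":[0,0,0],"delta_pos":[0.46,-0.93,0],"gripper":1},{"angular":[0,0,0],"delta_pos":[0.46,-0.93,0],"gripper":1},{"angular":[0,0,0],"delta_pos":[0.46,-0.93,0],"gripper":1},{"angular":[0,0,0],"delta_pos":[0.46,-0.93,0],"gripper":1},{"angular":[0,0,0],"delta_pos":[0.46,-0.93,0],"gripper":1},{"angular":[0,0,0],"delta_pos":[0.46,-0.93,0],"gripper":1},{"angular":[0,0,0],"delta_pos":[0.46,-0.93,0],"gripper":1},{"angular":[0,0,0],"delta_pos":[0.46,-0.93,0],"gripper":1},{"angular":[0,0,0],"delta_pos":[0.46,-0.93,0],"gripper":1},{"angular":[0,0,0],"delta_pos":[0.46,-0.93,0],"gripper":1},{"angular":[0,0,0],"delta_pos":[0.46,-0.93,0],"gripper":1},{"angular":[0,0,0],"delta_pos":[0.46,-0.93,0],"gripper":1}]'
python3 -m crank '[{"angular":[0,0,0],"delta_pos":[0.46,-0.93,0],"gripper":1},{"angular":[0,0,0],"delta_pos":[0.46,-0.93,0],"gripper":1},{"angular":[0,0,0],"delta_pos":[0,0,0],"gripper":1},{"angular":[0,0,0],"delta_pos":[0,0,0],"gripper":1}]'
python3 - <<'E'
from h import *
s=state();im=grab_frame('wrist');cv2.imwrite("pics/w3.png",im[:,:,::-1])
np.save('s3.npy',s,allow_pickle=True)
print(s['tool_pos'],s['tool_rot'],np.abs(s['joint_vel']).max())
E
```

```text
time: 4.68
tool_pos: [0.5099, 0.1604, 0.2486]
tool_rot: [0.0, 0.99, 0.139, 0.0]
contact_force: [0.4, -0.1, 0.1]
gripper_width: 1.001
time: 5.18
tool_pos: [0.5211, 0.2206, 0.2484]
tool_rot: [0.0, 0.99, 0.139, -0.0]
contact_force: [-0.7, -0.2, -0.4]
gripper_width: 1.001
[0.52108191 0.22058118 0.24838725] [ 2.26440706e-04  9.90251511e-01  1.39290678e-01 -2.04039637e-05] 0.01101226094289187
```

View pics/w3.png

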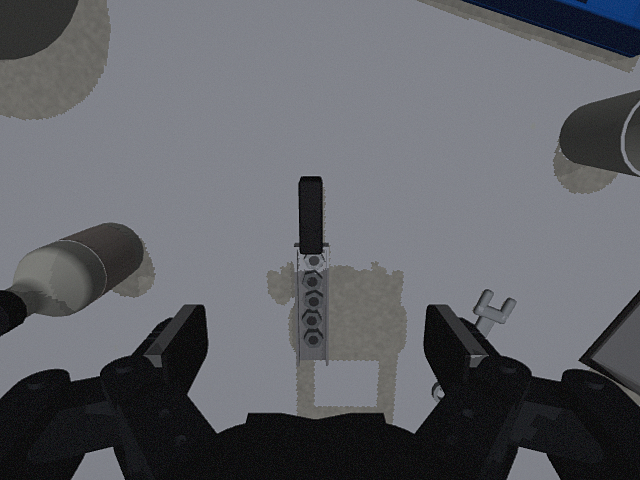

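```bash
python3 - <<'E'
from h import *
im=cv2.imread('pics/w3.png')
cv2.imwrite('pics/w3z.png',cv2.resize(im[165:370,270:360],None,fx=2.9,fy=2.9,interpolation=2))
E
```

```text
(no output)
```

View pics/w3z.png

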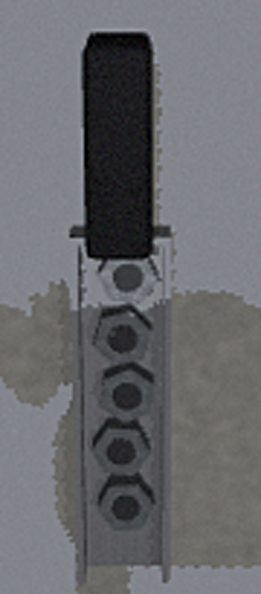

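```bash
python3 - <<'E'
from h import *
s=np.load('s3.npy',allow_pickle=True).item()
z=lambda a:(a[0]/2.9+270,a[1]/2.9+165)
for n,p,h in [('hrear',(118,34),.045),('hfront',(121,258),.045),('floor spout',(123,565),.003),('wall end',(124,580),.019),('shut',(121,229),.019)]: print(n,bpw(s,z(p),h))
a=bpw(s,z((118,36)),.045);b=bpw(s,z((121,256)),.045);print(np.linalg.norm(a-b))
l=bpw(s,z((123,565)),.003);k=bpw(s,z((121,229)),.019);
print(np.arctan2(*(a-b)[[1,0]]),np.arctan2(*(k-l)[[1,0]]),np.arctan2(*((a+b)/2-l)[[1,0]]))
A=axes(s);print(np.arctan2(A[1,0],A[0,0]))
E
```

```text
hrear [0.55728512 0.23583936 0.045     ]
hfront [0.48842132 0.21526743 0.045     ]
floor spout [0.35238762 0.17608185 0.003     ]
wall end [0.35630098 0.17667864 0.019     ]
shut [0.49073841 0.21617222 0.019     ]
0.07058549829442315
0.2905341117129658 0.2820483420184983 0.28245529849455686
0.27949013175032567
```

```bash
python3 -m crank '[{"angular":[0,0,0],"delta_pos":[0.07,-0.13,1],"gripper":1},{"angular":[0,0,0],"delta_pos":[0,0,1],"gripper":1},{"angular":[0,0,0],"delta_pos":[0,0,1],"gripper":1},{"angular":[0,0,0],"delta_pos":[0,0,1],"gripper":1},{"angular":[0,0,0],"delta_pos":[0,0,1],"gripper":1},{"angular":[0,0,0],"delta_pos":[0,0,1],"gripper":1},{"angular":[0,0,0],"delta_pos":[0,0,0.8],"gripper":1},{"angular":[0,0,0],"delta_pos":[0,0,0.5],"gripper":1},{"angular":[0,0,0],"delta_pos":[0,0,0],"gripper":1}]'
python3 - <<'E'
from h import *
s=state();im=grab_frame('wrist');cv2.imwrite("pics/w4.png",im[:,:,::-1])
print(s['tool_pos'],s['contact_force'])
E
```

```text
time: 6.35
tool_pos: [0.5215, 0.225, 0.0284]
tool_rot: [0.0, 0.99, 0.139, -0.001]
contact_force: [-0.4, -0.4, 0.2]
gripper_width: 1.002
[0.52153444 0.22496454 0.02837477] [-0.37152379 -0.37492169  0.22330636]
```

View pics/w4.png

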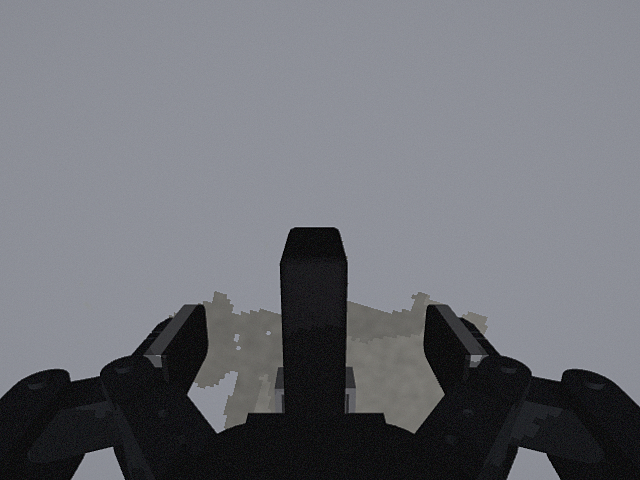

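```bash
python3 -m crank '[{"angular":[0,0,0],"delta_pos":[0,0,0],"gripper":0},{"angular":[0,0,0],"delta_pos":[0,0,0],"gripper":0},{"angular":[0,0,0],"delta_pos":[0,0,0],"gripper":0},{"angular":[0,0,0],"delta_pos":[0,0,0],"gripper":0},{"angular":[0,0,0],"delta_pos":[0,0,0],"gripper":0},{"angular":[0,0,0],"delta_pos":[0,0,0],"gripper":0},{"angular":[0,0,0],"delta_pos":[0,0,0],"gripper":0},{"angular":[0,0,0],"delta_pos":[0,0,0],"gripper":0}]'

```

```text
time: 7.4
tool_pos: [0.5228, 0.2258, 0.0299]
tool_rot: [0.0, 0.99, 0.14, 0.001]
contact_force: [-0.0, 0.1, 5.3]
gripper_width: 0.248
```

```bash
python3 -m crank '[{"angular":[0,0,0],"delta_pos":[0,0,-0.2],"gripper":0},{"angular":[0,0,0],"delta_pos":[0,0,-0.4],"gripper":0},{"angular":[0,0,0],"delta_pos":[0,0,-0.7],"gripper":0},{"angular":[0,0,0],"delta_pos":[0,0,-0.9],"gripper":0},{"angular":[0,0,0],"delta_pos":[0,0,-0.9],"gripper":0},{"angular":[0,0,0],"delta_pos":[0,0,-0.9],"gripper":0},{"angular":[0,0,0],"delta_pos":[0,0,-0.9],"gripper":0},{"angular":[0,0,0],"delta_pos":[0,0,-0.6],"gripper":0},{"angular":[0,0,0],"delta_pos":[0,0,-0.3],"gripper":0},{"angular":[0,0,0],"delta_pos":[0,0,0],"gripper":0}]'
python3 - <<'E'
from h import *
s=state();np.save('s5.npy',s,allow_pickle=True)
for n in ("wrist","scene","top"):
  im=grab_frame(n);cv2.imwrite(f"pics/{n}5.png",im[:,:,::-1])
print(s)
E
```

```text
time: 8.65
tool_pos: [0.5223, 0.2258, 0.2034]
tool_rot: [-0.0, 0.99, 0.14, 0.0]
contact_force: [-0.2, 0.1, -4.4]
gripper_width: 0.251
{'time': 8.65, 'joint_pos': array([ 2.77256548e-01, -4.85113262e-02,  1.79014508e+00,  8.91117267e-06,
        1.39966228e+00,  1.56792534e+00]), 'joint_vel': array([-9.95212220e-05,  1.44445833e-02,  2.13262965e-02, -3.35344415e-03,
       -4.35809253e-03,  3.89134050e-03]), 'joint_efforts': array([ 3.55976599e-02, -3.68254745e+01, -3.89079952e+01,  6.06678659e-04,
        2.25965856e-01, -7.77498790e-04]), 'tool_pos': array([0.52229705, 0.22578723, 0.20340384]), 'tool_rot': array([-2.46328347e-05,  9.90207191e-01,  1.39605507e-01,  1.46317313e-04]), 'contact_force': array([-0.19710243,  0.05607602, -4.36396361]), 'ft_torque': array([ 0.0894805 , -0.13779993,  0.04575784]), 'gripper_width': 0.2506826243412776}
```

View pics/wrist5.png

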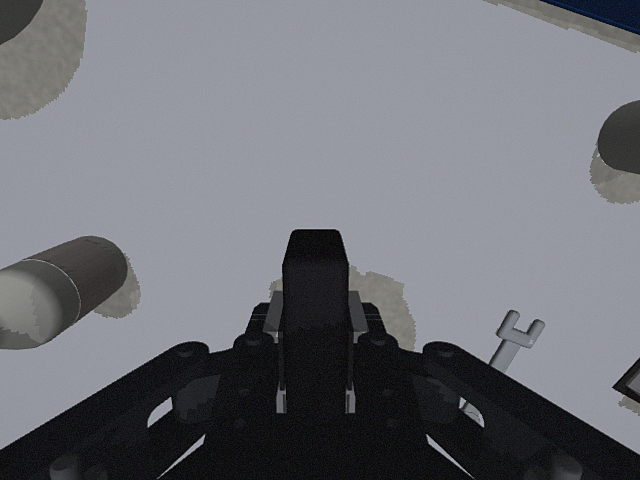

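View pics/scene5.png

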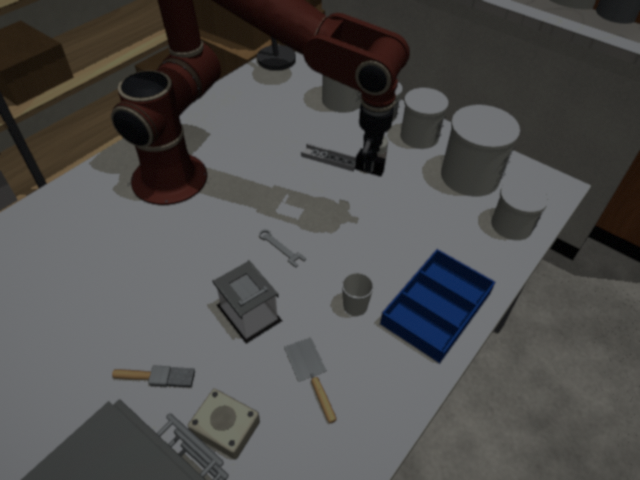

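```bash
python3 - <<'E'
from h import *
P=[.3538,.1772,.1735]
t=landmark_of('top','chute_spout');c=landmark_of('scene','chute_spout')
print([(d['conf'],d['pixel']) for d in t],[(d['conf'],d['pixel']) for d in c],prj('top',P),prj('scene',P))
print(tri({'top':t[0]['pixel'],'scene':c[0]['pixel']}))
im=cv2.imread('pics/scene5.png')[130:190,290:400];cv2.imwrite('pics/s5z.png',cv2.resize(im,None,fx=7,fy=7,interpolation=2))
E
```

```text
[(0.71, [220.3, 339.1])] [(0.81, [303.3, 150.3])] [[221.53984997 338.39627158]] [[303.71960213 151.32311209]]
[0.35217878 0.17865099 0.17509652]
```

View pics/s5z.png

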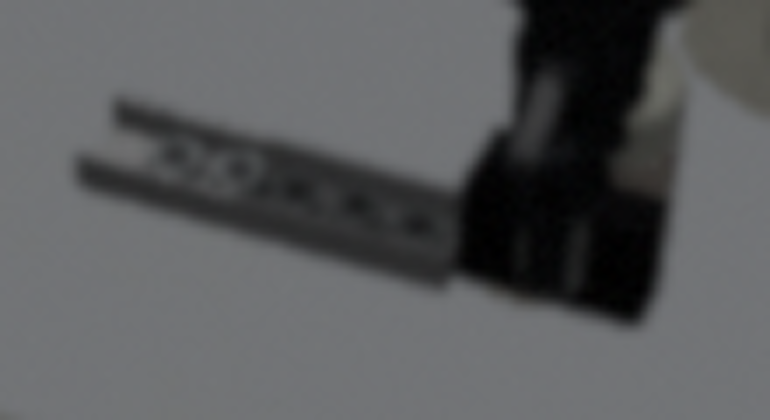

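```bash
python3 -m crank '[{"angular":[0,0,0.2],"delta_pos":[0.1,0.3,0],"gripper":0},{"angular":[0,0,0.5],"delta_pos":[0.2,0.6,0],"gripper":0},{"angular":[0,0,0.52],"delta_pos":[0.3,0.8,0],"gripper":0},{"angular":[0,0,0.52],"delta_pos":[0.3,0.9,0],"gripper":0},{"angular":[0,0,0.52],"delta_pos":[0.3,0.9,0],"gripper":0},{"angular":[0,0,0.52],"delta_pos":[0.3,0.9,0],"gripper":0},{"angular":[0,0,0.52],"delta_pos":[0.3,0.9,0],"gripper":0},{"angular":[0,0,0.52],"delta_pos":[0.3,0.9,0],"gripper":0},{"angular":[0,0,0.52],"delta_pos":[0.3,0.9,0],"gripper":0},{"angular":[0,0,0.52],"delta_pos":[0.3,0.9,0],"gripper":0},{"angular":[0,0,0.52],"delta_pos":[0.3,0.8,0],"gripper":0},{"angular":[0,0,0.52],"delta_pos":[0.3,0.7,0],"gripper":0}]'
cat > tgt.py <<'E'
from h import *
import sys
# report remaining move to given target (x y z yaw pitch) in tool axes, units
t=list(map(float,sys.argv[1:6]));s=state();A=axes(s)
yaw=np.arctan2(A[1,0],A[0,0]);B=R.from_euler('z',t[3]).as_matrix()@R.from_euler('y',-t[4]).as_matrix()@np.diag([1,-1,-1])
d=np.array(t[:3])-s['tool_pos']
print('t',s['time'],'pos',s['tool_pos'].round(4),'yaw',round(yaw,4),'pitch',round(np.arcsin(A[2,0]),4))
print('dpos units',(A.T@d/.03).round(3),'in target axes',(B.T@d/.03).round(3),'ang units',(R.from_matrix(A.T@B).as_rotvec()/np.deg2rad(5)).round(3))
print('F',s['contact_force'].round(2),'T',s['ft_torque'].round(3),'g',round(s['gripper_width'],3))
E
python3 tgt.py .6519 -.2256 .2034 -.2355 0
```

```text
time: 10.4
tool_pos: [0.6326, -0.0548, 0.2032]
tool_rot: [0.0, 0.993, -0.119, 0.0]
contact_force: [0.6, -1.3, -4.6]
gripper_width: 0.246
t 10.4 pos [ 0.6326 -0.0548  0.2032] yaw -0.239 pitch 0.0
dpos units [ 1.974e+00  5.379e+00 -5.000e-03] in target axes [ 1.955  5.385 -0.007] ang units [ 0.003 -0.    -0.04 ]
F [ 0.56 -1.29 -4.56] T [-0.015 -0.226 -0.006] g 0.246
```

```bash
python3 -m crank '[{"angular":[0,0,0],"delta_pos":[0.3,0.8,0],"gripper":0},{"angular":[0,0,0],"delta_pos":[0.3,0.8,0],"gripper":0},{"angular":[0,0,0],"delta_pos":[0.3,0.8,0],"gripper":0},{"angular":[0,0,0],"delta_pos":[0.3,0.8,0],"gripper":0},{"angular":[0,0,0],"delta_pos":[0.3,0.6,0],"gripper":0},{"angular":[0,0,0],"delta_pos":[0.2,0.4,0],"gripper":0},{"angular":[0,0,0],"delta_pos":[0.1,0.2,0],"gripper":0},{"angular":[0,0,0],"delta_pos":[0,0,0],"gripper":0},{"angular":[0,0,0],"delta_pos":[0,0,0],"gripper":0}]'
python3 tgt.py .6519 -.2256 .2034 -.2355 0
```

```text
time: 11.52
tool_pos: [0.654, -0.1927, 0.2032]
tool_rot: [-0.0, 0.993, -0.117, -0.0]
contact_force: [0.6, -0.7, -4.2]
gripper_width: 0.246
t 11.525 pos [ 0.654  -0.1927  0.2032] yaw -0.234 pitch -0.0003
dpos units [ 0.186  1.084 -0.006] in target axes [ 0.188  1.084 -0.005] ang units [-0.004  0.004  0.017]
F [ 0.57 -0.68 -4.16] T [-0.015 -0.207  0.035] g 0.246
```

```bash
python3 -m crank '[{"angular":[0,0,0],"delta_pos":[0.1,0.4,0],"gripper":0},{"angular":[0,0,0],"delta_pos":[0.09,0.4,0.1],"gripper":0},{"angular":[0,0,0],"delta_pos":[0,0.28,0.3],"gripper":0},{"angular":[0,0,0],"delta_pos":[0,0,0.5],"gripper":0},{"angular":[0,0,0],"delta_pos":[0,0,0.5],"gripper":0},{"angular":[0,0,0],"delta_pos":[0,0,0.3],"gripper":0},{"angular":[0,0,0],"delta_pos":[0,0,0.1],"gripper":0},{"angular":[0,0,0],"delta_pos":[0,0,0],"gripper":0},{"angular":[0,0,0],"delta_pos":[0,0,0],"gripper":0}]'
python3 tgt.py .6519 -.2256 .140 -.2355 0
python3 - <<'E'
from h import *
s=state();np.save('s6.npy',s,allow_pickle=True)
ims={}
for n in ("wrist","scene","top"):
  im=grab_frame(n);ims[n]=im[:,:,::-1];cv2.imwrite(f"pics/{n}6.png",im[:,:,::-1])
for c in('top','scene'):
  for t in ('chute_spout','rest_bar'): print(c,t,[(d['conf'],d['pixel']) for d in landmark_of(c,t)])
p=s['tool_pos'];A=axes(s)
sp=p-.175*A[:,0]+[0,0,-.0299];print(sp,prj('top',sp),prj('scene',sp))
cv2.imwrite('pics/z6.png',np.hstack([cv2.resize(ims['scene'][200:320,180:310],(520,480),interpolation=2)[:, :400],cv2.resize(ims['top'][180:300,370:470],(400,480),interpolation=2)]))
E
```

```text
time: 12.65
tool_pos: [0.6526, -0.2263, 0.1503]
tool_rot: [0.0, 0.993, -0.117, 0.001]
contact_force: [-0.1, 0.3, -3.6]
gripper_width: 0.245
t 12.65 pos [ 0.6526 -0.2263  0.1503] yaw -0.2346 pitch 0.0015
dpos units [-0.027 -0.019  0.342] in target axes [-0.027 -0.019  0.342] ang units [ 0.004 -0.018  0.01 ]
F [-0.07  0.3  -3.65] T [-0.046 -0.199 -0.031] g 0.245
top chute_spout [(0.75, [125.2, 303.2])]
top rest_bar [(0.48, [124.2, 303.8])]
scene chute_spout [(0.7, [243.3, 281.1]), (0.16, [260.7, 306.0])]
scene rest_bar [(0.61, [254.6, 295.0])]
[ 0.48234682 -0.18565527  0.12008362] [[413.96921741 265.77332115]] [[242.20669942 280.16512179]]
```

View pics/z6.png

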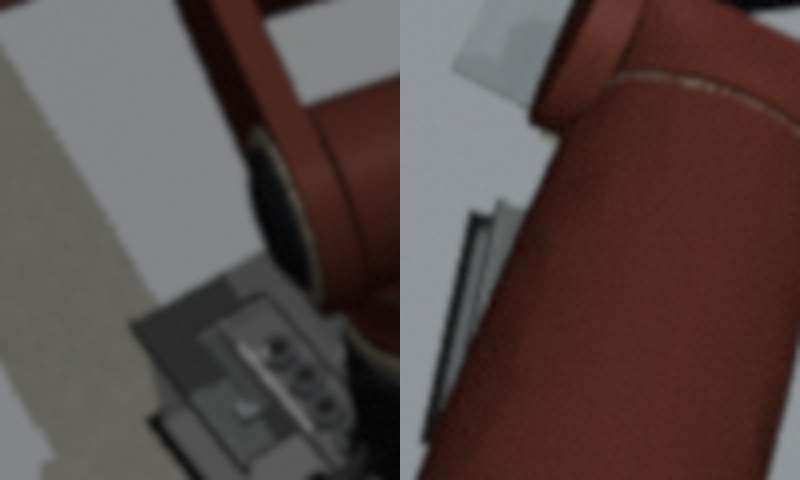

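View pics/wrist6.png

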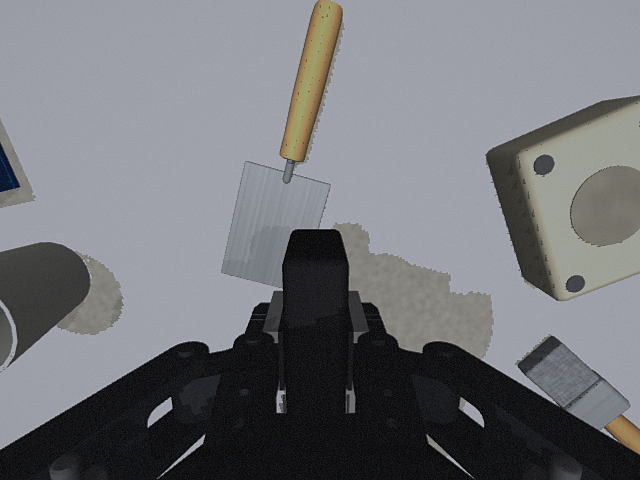

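```bash
python3 -m crank '[{"angular":[0,0,0],"delta_pos":[-0.02,-0.02,0.13],"gripper":0},{"angular":[0,0,0],"delta_pos":[0,0,0.07],"gripper":0},{"angular":[0,0,0],"delta_pos":[0,0,0],"gripper":0}]'
python3 tgt.py .6519 -.2256 .140 -.2355 0
python3 -m crank '[{"angular":[0,0,0],"delta_pos":[0,0,0.04],"gripper":0},{"angular":[0,0,0],"delta_pos":[0,0,0],"gripper":0}]'
python3 tgt.py .6519 -.2256 .140 -.2355 0
python3 -m crank '[{"angular":[0,0,0],"delta_pos":[0,0,0.04],"gripper":0},{"angular":[0,0,0],"delta_pos":[0,0,0],"gripper":0}]'
python3 tgt.py .6519 -.2256 .140 -.2355 0
```

```text
time: 13.38
tool_pos: [0.6513, -0.2254, 0.1427]
tool_rot: [-0.0, 0.993, -0.117, -0.0]
contact_force: [0.2, 0.3, -3.9]
gripper_width: 0.247
t 13.375 pos [ 0.6513 -0.2254  0.1427] yaw -0.2348 pitch -0.001
dpos units [0.021 0.003 0.089] in target axes [0.021 0.003 0.089] ang units [-0.002  0.011  0.008]
F [ 0.2   0.29 -3.92] T [-0.049 -0.146  0.041] g 0.247
time: 13.62
tool_pos: [0.6516, -0.2255, 0.1421]
tool_rot: [-0.0, 0.993, -0.117, -0.0]
contact_force: [0.6, 0.5, -2.5]
gripper_width: 0.25
t 13.625 pos [ 0.6516 -0.2255  0.1421] yaw -0.2348 pitch -0.0001
dpos units [0.011 0.    0.068] in target axes [0.011 0.    0.068] ang units [-0.     0.001  0.008]
F [ 0.56  0.5  -2.46] T [-0.009 -0.193 -0.001] g 0.25
time: 13.88
tool_pos: [0.6515, -0.2255, 0.1408]
tool_rot: [-0.0, 0.993, -0.117, -0.0]
contact_force: [0.0, -0.8, -4.6]
gripper_width: 0.248
t 13.875 pos [ 0.6515 -0.2255  0.1408] yaw -0.2348 pitch -0.0002
dpos units [0.013 0.001 0.026] in target axes [0.013 0.001 0.026] ang units [-0.001  0.003  0.008]
F [ 0.02 -0.84 -4.55] T [-0.027 -0.152  0.016] g 0.248
```

```bash
python3 -m crank '[{"angular":[0,0,0],"delta_pos":[0,0,0.04],"gripper":0},{"angular":[0,0,0],"delta_pos":[0,0,0],"gripper":0}]'
python3 tgt.py .6519 -.2256 .140 -.2355 0|tail -1
python3 -m crank '[{"angular":[0,0,0],"delta_pos":[0,0,0.03],"gripper":0},{"angular":[0,0,0],"delta_pos":[0,0,0],"gripper":0}]'
python3 tgt.py .6519 -.2256 .140 -.2355 0|tail -1
```

```text
time: 14.12
tool_pos: [0.6517, -0.2255, 0.1399]
tool_rot: [0.0, 0.993, -0.117, 0.0]
contact_force: [-0.2, 0.8, -3.1]
gripper_width: 0.247
F [-0.23  0.76 -3.11] T [-0.003 -0.042 -0.002] g 0.247
time: 14.38
tool_pos: [0.6518, -0.2256, 0.1394]
tool_rot: [0.0, 0.993, -0.117, 0.0]
contact_force: [0.9, 0.4, -1.5]
gripper_width: 0.249
F [ 0.88  0.43 -1.45] T [ 0.117  0.186 -0.031] g 0.249
```

```bash
cat > feel.py <<'E'
from h import *
import sys
N=int(sys.argv[1]) if len(sys.argv)>1 else 3
Fs=[];Ts=[]
for i in range(N):
    s=state();A=axes(s);Y=-A[:,1];n=-A[:,2];X=A[:,0];th=np.arcsin(A[2,0])
    Fs.append([s['contact_force']@X,s['contact_force']@n]);Ts.append(s['ft_torque']@Y)
    if i<N-1: im=grab_frame('scene')
F=np.mean(Fs,0);M=np.mean(Ts)+.19*np.cos(th);Fn=F[1]+4.1*np.cos(th);Fx=F[0]+4.1*np.sin(th)
# geometry gap: distance of nominal underside from bar
b=np.array([.5206,-.1942,.106]);p=s['tool_pos']-b
print('t',round(s['time'],2),'tilt',round(th,3),'Fn',Fn.round(2),'Fx',Fx.round(2),'M',M.round(3),'N(M)',(M/.135).round(2),'gap mm',((p@n-.0337)*1e3).round(2),'u',(p@X*1e3).round(1),'lat',(p@Y*1e3).round(1),'raw M',np.round(Ts,2))
E
python3 feel.py 4
python3 -m crank '[{"angular":[0,0.5,0],"delta_pos":[-0.05,0,-0.195],"gripper":0},{"angular":[0,0.5,0],"delta_pos":[-0.053,0,-0.195],"gripper":0},{"angular":[0,0,0],"delta_pos":[0,0,0],"gripper":0}]'
python3 feel.py 4
```

```text
t 14.53 tilt 0.001 Fn 3.47 Fx 0.09 M 0.401 N(M) 2.97 gap mm -0.44 u 134.9 lat -0.0 raw M [0.21 0.21 0.21 0.21]
time: 14.9
tool_pos: [0.6483, -0.2248, 0.1512]
tool_rot: [0.005, 0.992, -0.117, 0.044]
contact_force: [1.5, -0.6, -0.7]
gripper_width: 0.251
t 15.05 tilt 0.087 Fn 3.32 Fx 1.25 M 0.445 N(M) 3.3 gap mm -0.7 u 134.9 lat -0.0 raw M [0.06 0.26 0.33 0.37]
```

```bash
python3 -m crank '[{"angular":[0,0.5,0],"delta_pos":[-0.053,0,-0.195],"gripper":0},{"angular":[0,0.5,0],"delta_pos":[-0.053,0,-0.195],"gripper":0},{"angular":[0,0,0],"delta_pos":[0,0,0],"gripper":0}]' >/dev/null
python3 feel.py 3
python3 - <<'E'
from h import *
im=grab_frame('scene')[:,:,::-1];cv2.imwrite('pics/z7.png',cv2.resize(im[200:340,190:310],None,fx=4,fy=4,interpolation=2))
E
```

```text
t 15.53 tilt 0.174 Fn 4.26 Fx 1.45 M 0.546 N(M) 4.04 gap mm -0.8 u 134.8 lat -0.1 raw M [0.26 0.39 0.42]
```

View pics/z7.png

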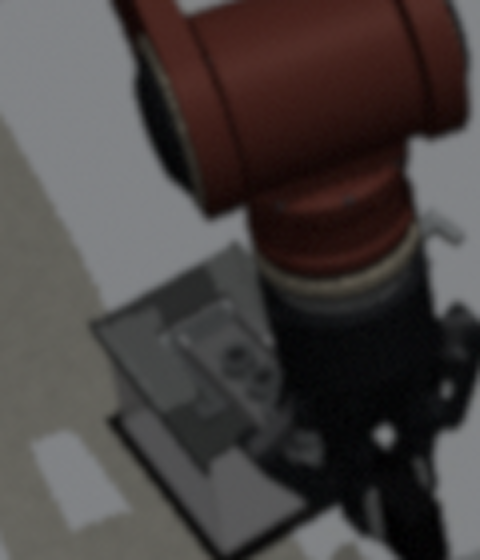

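```bash
python3 -m crank '[{"angular":[0,0.5,0],"delta_pos":[-0.053,0,-0.195],"gripper":0},{"angular":[0,0.5,0],"delta_pos":[-0.053,0,-0.19],"gripper":0},{"angular":[0,0,0],"delta_pos":[0,0,0],"gripper":0}]' >/dev/null
python3 feel.py 3
```

```text
t 16.05 tilt 0.261 Fn 4.91 Fx 1.79 M 0.69 N(M) 5.11 gap mm -0.98 u 134.7 lat -0.0 raw M [0.39 0.49 0.63]
```

```bash
python3 -m crank '[{"angular":[0,0.6,0],"delta_pos":[-0.064,0,-0.234],"gripper":0},{"angular":[0,0.6,0],"delta_pos":[-0.064,0,-0.234],"gripper":0},{"angular":[0,0,0],"delta_pos":[0,0,0],"gripper":0}]' >/dev/null
python3 feel.py 3
```

```text
t 16.52 tilt 0.365 Fn 4.73 Fx 1.72 M 0.877 N(M) 6.49 gap mm -1.06 u 134.3 lat 0.0 raw M [0.59 0.71 0.8 ]
```

```bash
python3 -m crank '[{"angular":[0,0.6,0],"delta_pos":[-0.064,0,-0.234],"gripper":0},{"angular":[0,0.6,0],"delta_pos":[-0.064,0,-0.234],"gripper":0},{"angular":[0,0,0],"delta_pos":[0,0,0],"gripper":0}]' >/dev/null
python3 feel.py 3
python3 - <<'E'
from h import *
im=grab_frame('scene')[:,:,::-1];cv2.imwrite('pics/z8.png',cv2.resize(im[200:340,190:310],None,fx=4,fy=4,interpolation=2))
im=grab_frame('top')[:,:,::-1];cv2.imwrite('pics/t8.png',im)
E
```

```text
t 17.0 tilt 0.469 Fn 4.98 Fx 0.77 M 1.005 N(M) 7.45 gap mm -1.07 u 134.1 lat 0.1 raw M [0.7  0.86 0.95]
```

View pics/z8.png

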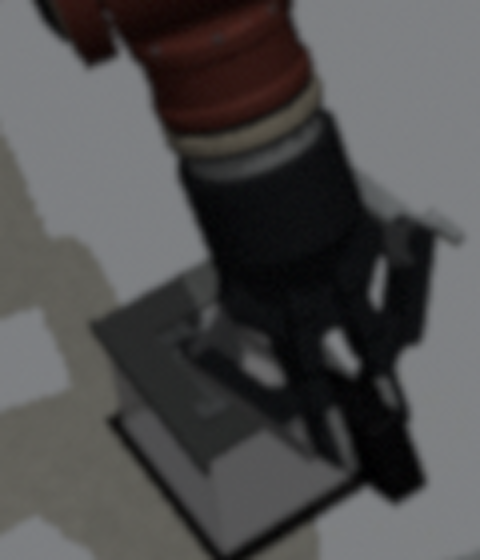

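```bash
python3 -m crank '[{"angular":[0,0.6,0],"delta_pos":[-0.064,0,-0.234],"gripper":0},{"angular":[0,0.6,0],"delta_pos":[-0.064,0,-0.234],"gripper":0},{"angular":[0,0,0],"delta_pos":[0,0,0],"gripper":0}]' >/dev/null
python3 feel.py 3
```

```text
t 17.57 tilt 0.574 Fn 4.35 Fx 0.26 M 1.163 N(M) 8.61 gap mm -1.02 u 133.9 lat 0.1 raw M [0.93 0.99 1.1 ]
```

```bash
python3 -m crank '[{"angular":[0,0.5,0],"delta_pos":[-0.053,0,-0.188],"gripper":0},{"angular":[0,0.4,0],"delta_pos":[-0.043,0,-0.15],"gripper":0},{"angular":[0,0,0],"delta_pos":[0,0,0],"gripper":0},{"angular":[0,0,0],"delta_pos":[0,0,0],"gripper":0}]' >/dev/null
python3 feel.py 4
python3 - <<'E'
from h import *
im=grab_frame('scene')[:,:,::-1];cv2.imwrite('pics/z9.png',cv2.resize(im[180:340,190:310],None,fx=4,fy=4,interpolation=2))
im=grab_frame('top')[:,:,::-1];cv2.imwrite('pics/t9.png',im)
for c in ('scene','top'):
  print(c,[(d['conf'],d['pixel']) for d in landmark_of(c,'nut0')])
E
```

```text
t 18.23 tilt 0.654 Fn 5.61 Fx 0.8 M 1.312 N(M) 9.72 gap mm -1.3 u 134.2 lat 0.1 raw M [1.09 1.16 1.16 1.23]
scene [(0.44, [374.5, 169.0])]
top []
```

View pics/z9.png

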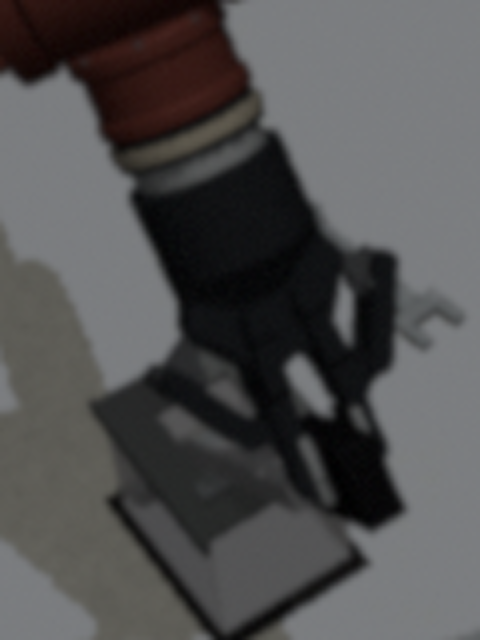

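View pics/t9.png

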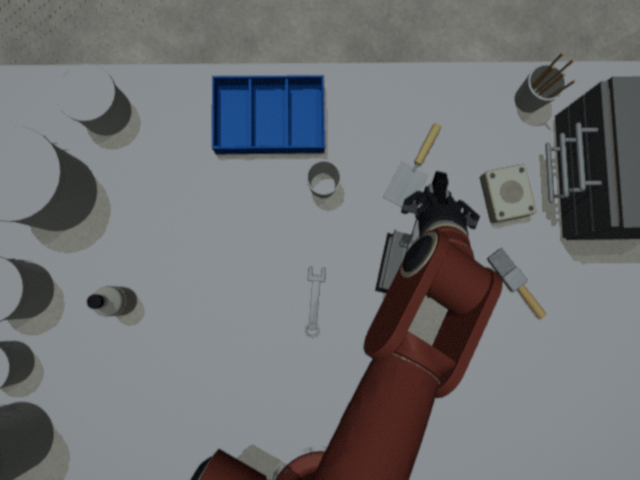

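```bash
python3 - <<'E'
from h import *
im=grab_frame('scene')[:,:,::-1];cv2.imwrite('pics/s10.png',im)
o=cv2.imread('pics/scene6.png')
f=lambda i:cv2.resize(np.clip(i[255:345,205:290].astype(float)*2-60,0,255).astype(np.uint8),None,fx=4.6,fy=4.6,interpolation=2)
cv2.imwrite('pics/z10.png',np.hstack([f(o),f(im)]))
E
python3 feel.py 3
```

```text
t 18.57 tilt 0.654 Fn 5.99 Fx 0.9 M 1.333 N(M) 9.88 gap mm -1.24 u 134.2 lat 0.1 raw M [1.18 1.16 1.2 ]
```

View pics/z10.png

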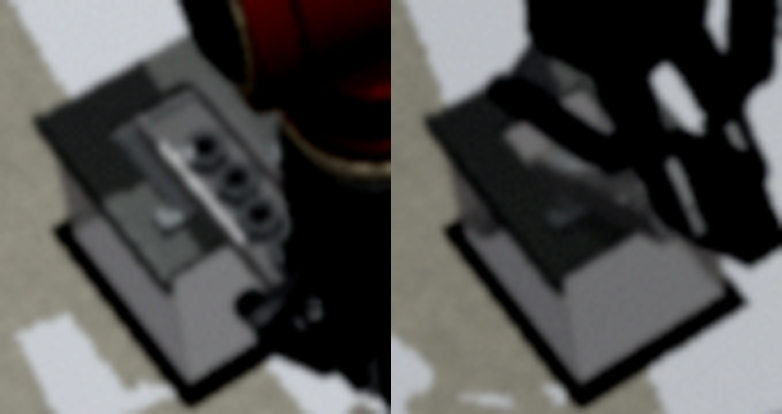

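```bash
python3 -m crank '[{"angular":[0,0.3,0],"delta_pos":[-0.032,0,-0.117],"gripper":0},{"angular":[0,0,0],"delta_pos":[0,0,0],"gripper":0},{"angular":[0,0,0],"delta_pos":[0,0,0],"gripper":0},{"angular":[0,0,0],"delta_pos":[0,0,0],"gripper":0}]' >/dev/null
python3 feel.py 3
python3 - <<'E'
from h import *
ims=[grab_frame('scene')[:,:,::-1].astype(float) for _ in range(5)]
im=np.mean(ims,0)
f=lambda i:cv2.resize(np.clip(i*2.5-60,0,255).astype(np.uint8),None,fx=9,fy=9,interpolation=2)
cv2.imwrite('pics/z11.png',f(im[262:325,208:292]))
s=state();p=s['tool_pos'];A=axes(s)
for k in (-.11,-.07,0,.03):
  print(k,prj('scene',p+(k-.065)*A[:,0]+.0297*A[:,2]))
J=np.array([.4876,-.1861,0]);c,q=np.cos(-.2355),np.sin(-.2355)
for l in [(.055,.043),(.055,-.043),(-.055,.043),(-.055,-.043)]:
  print(l,prj('scene',J+[c*l[0]-q*l[1],q*l[0]+c*l[1],.005]),prj('scene',J+[c*l[0]-q*l[1],q*l[0]+c*l[1],.1]))
E
```

```text
t 19.18 tilt 0.681 Fn 5.04 Fx 1.06 M 1.334 N(M) 9.88 gap mm -1.22 u 134.3 lat 0.0 raw M [1.22 1.17 1.17]
-0.11 [[245.46993049 291.81109676]]
-0.07 [[252.3310372 294.533321 ]]
0 [[265.38209526 299.71148074]]
0.03 [[271.42832321 302.11039231]]
(0.055, 0.043) [[277.3323694 317.3928506]] [[275.33690381 293.65720905]]
(0.055, -0.043) [[245.6689529  337.37731626]] [[241.60258712 314.17466546]]
(-0.055, 0.043) [[250.98535121 286.28473336]] [[247.53165439 261.79270092]]
(-0.055, -0.043) [[219.97626186 304.52700702]] [[214.54446158 280.41544651]]
```

View pics/z11.png

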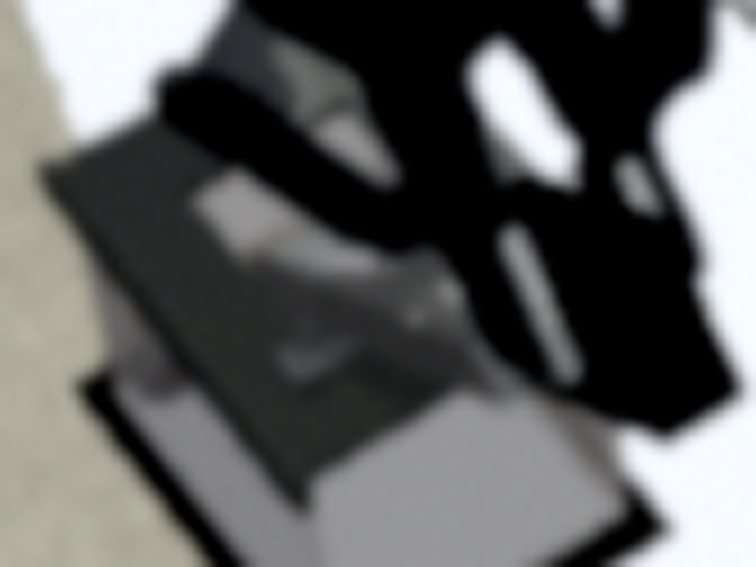

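```bash
python3 -m crank '[{"angular":[0,0.25,0],"delta_pos":[-0.027,0,-0.095],"gripper":0},{"angular":[0,0,0],"delta_pos":[0,0,0],"gripper":0},{"angular":[0,0,0],"delta_pos":[0,0,0],"gripper":0},{"angular":[0,0,0],"delta_pos":[0,0,0],"gripper":0},{"angular":[0,0,0],"delta_pos":[0,0,0],"gripper":0}]' >/dev/null
python3 feel.py 3
python3 - <<'E'
from h import *
im=np.mean([grab_frame('scene')[:,:,::-1].astype(float) for _ in range(2)],0)
g=grab_frame('wrist')[:,:,::-1];cv2.imwrite('pics/w12.png',g)
f=lambda i:cv2.resize(np.clip(i*2.5-40,0,255).astype(np.uint8),None,fx=9,fy=9,interpolation=2)
z=f(im[262:325,208:292])
J=np.array([.4876,-.1861,0]);c,q=np.cos(-.2355),np.sin(-.2355)
w=lambda x,y,h:(prj('scene',J+[c*x-q*y,q*x+c*y,h])[0]-[208,262]+.5)*9-.5
for x,y in [(.03,.023),(.03,-.023),(-.03,-.023),(-.03,.023)]: cv2.circle(z,tuple(int(v) for v in w(x,y,.104)),3,(0,255,0),1)
for y in (-.028,.028): cv2.circle(z,tuple(int(v) for v in w(.034,y,.106)),3,(0,0,255),1)
for x,y in [(.055,.043),(.055,-.043),(-.055,.043),(-.055,-.043)]: cv2.circle(z,tuple(int(v) for v in w(x,y,.005)),4,(255,0,0),1)
s=state();p=s['tool_pos'];A=axes(s)
for k in (-.11,-.07,0,.03):
  for y in (-.018,.018):
   for h in (0,.019):
    v=(prj('scene',p+(k-.065)*A[:,0]-y*A[:,1]+(.0297-h)*A[:,2])[0]-[208,262]+.5)*9; cv2.circle(z,tuple(int(t) for t in v),3,(0,255,255) if h else (255,255,0),1)
cv2.imwrite('pics/z12.png',z)
E
```

```text
t 20.15 tilt 0.703 Fn 5.51 Fx 1.56 M 1.254 N(M) 9.29 gap mm -1.29 u 134.3 lat 0.0 raw M [1.09 1.12 1.12]
```

View pics/z12.png

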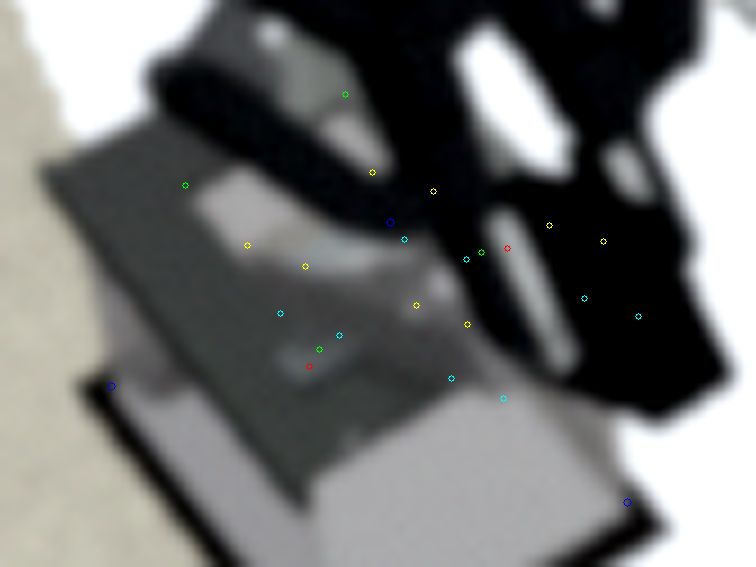

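View pics/w12.png

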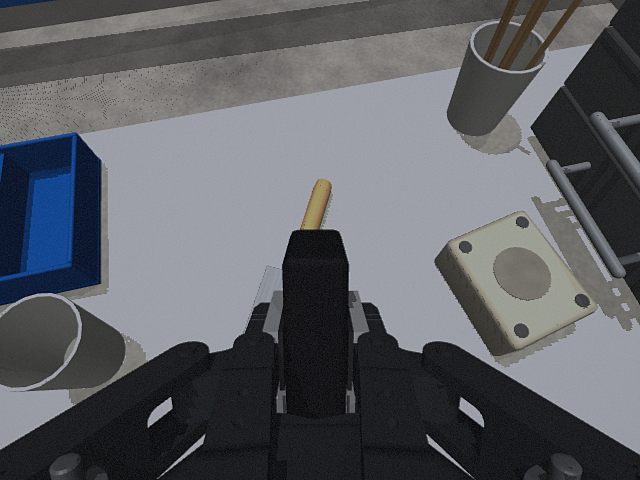

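```bash
python3 -m crank '[{"angular":[0,0,0],"delta_pos":[0,0,-0.13],"gripper":0},{"angular":[0,-0.8,0],"delta_pos":[0.067,0,0.3],"gripper":0},{"angular":[0,-0.8,0],"delta_pos":[0.067,0,0.3],"gripper":0},{"angular":[0,-0.8,0],"delta_pos":[0.067,0,0.3],"gripper":0},{"angular":[0,-0.8,0],"delta_pos":[0.067,0,0.3],"gripper":0},{"angular":[0,-0.8,0],"delta_pos":[0.067,0,0.3],"gripper":0},{"angular":[0,-0.8,0],"delta_pos":[0.067,0,0.3],"gripper":0},{"angular":[0,-0.8,0],"delta_pos":[0.067,0,0.3],"gripper":0},{"angular":[0,-0.8,0],"delta_pos":[0.067,0,0.3],"gripper":0},{"angular":[0,-0.8,0],"delta_pos":[0.067,0,0.3],"gripper":0},{"angular":[0,-0.8,0],"delta_pos":[0.067,0,0.3],"gripper":0},{"angular":[0,0,0],"delta_pos":[0,0,-0.5],"gripper":0}]'
python3 tgt.py .6519 -.2256 .2 -.2355 0
python3 feel.py 3
python3 - <<'E'
from h import *
im=np.mean([grab_frame('scene')[:,:,::-1].astype(float) for _ in range(2)],0)
f=lambda i:cv2.resize(np.clip(i*2-20,0,255).astype(np.uint8),None,fx=6,fy=6,interpolation=2)
cv2.imwrite('pics/z13.png',f(im[240:340,200:310]))
for t in('chute_spout','nut0'): print([(d['conf'],d['pixel']) for d in landmark_of('scene',t)])
E
```

```text
time: 21.8
tool_pos: [0.6469, -0.2239, 0.1578]
tool_rot: [-0.001, 0.993, -0.117, 0.0]
contact_force: [-0.2, -0.0, -3.3]
gripper_width: 0.247
t 21.8 pos [ 0.6469 -0.2239  0.1578] yaw -0.2347 pitch -0.0001
dpos units [ 0.175  0.013 -1.405] in target axes [ 0.176  0.015 -1.405] ang units [-0.018  0.001  0.009]
F [-0.25 -0.02 -3.33] T [ 0.022 -0.065  0.003] g 0.247
t 21.9 tilt 0.01 Fn 2.0 Fx 0.73 M 0.082 N(M) 0.61 gap mm 22.85 u 132.6 lat -0.2 raw M [-0.06 -0.13 -0.13]
[(0.74, [354.9, 307.0]), (0.62, [240.4, 274.3])]
[(0.47, [355.0, 307.3]), (0.45, [242.8, 274.9])]
```

View pics/z13.png

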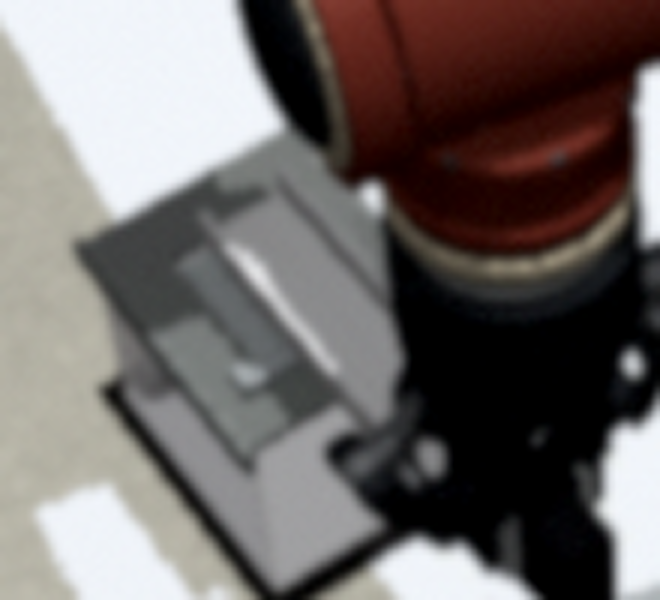

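```bash
python3 -m crank '[{"angular":[0,0,0],"delta_pos":[0,0,-0.8],"gripper":0},{"angular":[0,0,0],"delta_pos":[0,0,-0.6],"gripper":0},{"angular":[0,0,0],"delta_pos":[-0.15,-0.5,-0.1],"gripper":0},{"angular":[0,0,0],"delta_pos":[-0.3,-0.9,0],"gripper":0},{"angular":[0,0,0],"delta_pos":[-0.3,-1,0],"gripper":0},{"angular":[0,0,0],"delta_pos":[-0.3,-1,0],"gripper":0},{"angular":[0,0,0],"delta_pos":[-0.3,-1,0],"gripper":0},{"angular":[0,0,0],"delta_pos":[-0.3,-1,0],"gripper":0},{"angular":[0,0,0],"delta_pos":[-0.3,-1,0],"gripper":0}]'
python3 -m crank '[{"angular":[0,0,-0.52],"delta_pos":[-0.3,-0.9,0],"gripper":0},{"angular":[0,0,-0.52],"delta_pos":[-0.3,-0.9,0],"gripper":0},{"angular":[0,0,-0.52],"delta_pos":[-0.3,-0.9,0],"gripper":0},{"angular":[0,0,-0.52],"delta_pos":[-0.3,-0.9,0],"gripper":0},{"angular":[0,0,-0.52],"delta_pos":[-0.3,-0.9,0],"gripper":0},{"angular":[0,0,-0.52],"delta_pos":[-0.3,-0.9,0],"gripper":0},{"angular":[0,0,-0.52],"delta_pos":[-0.3,-0.9,0],"gripper":0},{"angular":[0,0,-0.52],"delta_pos":[-0.3,-0.9,0],"gripper":0},{"angular":[0,0,-0.52],"delta_pos":[-0.3,-0.8,0],"gripper":0},{"angular":[0,0,-0.52],"delta_pos":[-0.2,-0.6,0],"gripper":0},{"angular":[0,0,-0.52],"delta_pos":[-0.1,-0.3,0],"gripper":0},{"angular":[0,0,-0.2],"delta_pos":[0,0,0],"gripper":0}]'
python3 tgt.py .5225 .2258 .2034 .2795 0
```

```text
time: 23.22
tool_pos: [0.6342, -0.022, 0.2052]
tool_rot: [0.0, 0.993, -0.117, 0.002]
contact_force: [-0.2, 0.7, -2.9]
gripper_width: 0.246
time: 24.72
tool_pos: [0.5538, 0.2433, 0.2053]
tool_rot: [0.001, 0.99, 0.141, 0.002]
contact_force: [0.1, -0.3, -2.5]
gripper_width: 0.248
t 24.725 pos [0.5538 0.2433 0.2053] yaw 0.2838 pitch 0.0037
dpos units [-1.165  0.266  0.059] in target axes [-1.164  0.271  0.063] ang units [ 0.028 -0.042  0.049]
F [ 0.13 -0.35 -2.48] T [ 0.023 -0.081  0.056] g 0.248
```

```bash
python3 -m crank '[{"angular":[0,-0.02,0.05],"delta_pos":[-0.6,0.14,0],"gripper":0},{"angular":[0,-0.02,0],"delta_pos":[-0.565,0.13,0],"gripper":0},{"angular":[0,0,0],"delta_pos":[0,0,0],"gripper":0},{"angular":[0,0,0],"delta_pos":[0,0,0],"gripper":0}]'
python3 tgt.py .5225 .2258 .2034 .2795 0
python3 - <<'E'
from h import *
ims={n:grab_frame(n)[:,:,::-1] for n in('scene','top')}
px={n:landmark_of(n,'chute_spout') for n in ims};
for n in ims: print(n,[(d['conf'],d['pixel']) for d in px[n]])
s=state();p=s['tool_pos'];A=axes(s)
print('pred flat',p-.175*A[:,0]+.0299*A[:,2]); print(tri({n:px[n][0]['pixel'] for n in px}))
f=lambda i,m:cv2.resize(np.clip(i.astype(float)*2-20,0,255).astype(np.uint8),None,fx=m,fy=m,interpolation=2)
a=f(ims['scene'][120:190,290:400],7);cv2.imwrite('pics/a14.png',a)
cv2.imwrite('pics/b14.png',f(ims['scene'][240:340,200:300],6))
cv2.imwrite('pics/c14.png',f(ims['top'][210:320,360:460],5))
cv2.imwrite('pics/top14.png',ims['top'])
E
```

```text
time: 25.22
tool_pos: [0.5235, 0.2253, 0.2056]
tool_rot: [0.001, 0.99, 0.138, 0.001]
contact_force: [0.1, 0.1, -2.4]
gripper_width: 0.249
t 25.225 pos [0.5235 0.2253 0.2056] yaw 0.2768 pitch 0.0013
dpos units [-0.027 -0.027  0.072] in target axes [-0.027 -0.026  0.072] ang units [ 0.025 -0.015 -0.031]
F [ 0.11  0.05 -2.42] T [ 0.031 -0.131 -0.029] g 0.249
scene [(0.8, [304.6, 151.8]), (0.74, [356.7, 306.5]), (0.69, [151.0, 378.7])]
top [(0.84, [221.4, 336.3])]
pred flat [0.35496285 0.17761706 0.17535029]
[0.35727138 0.17711834 0.17392044]
```

View pics/a14.png

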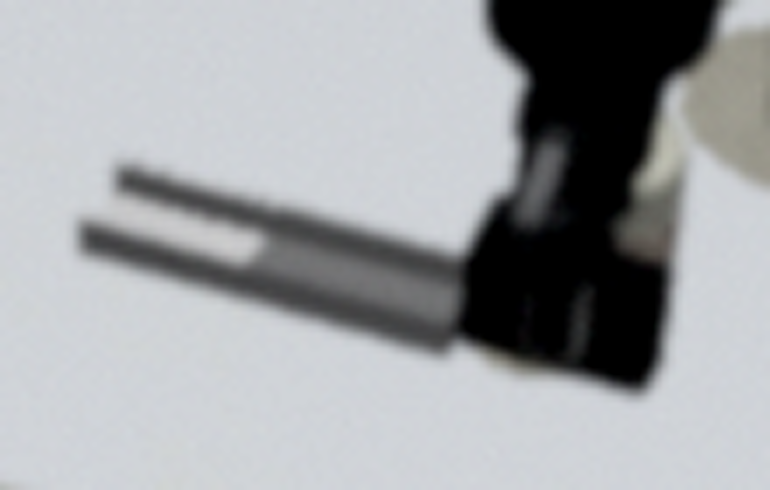

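View pics/b14.png

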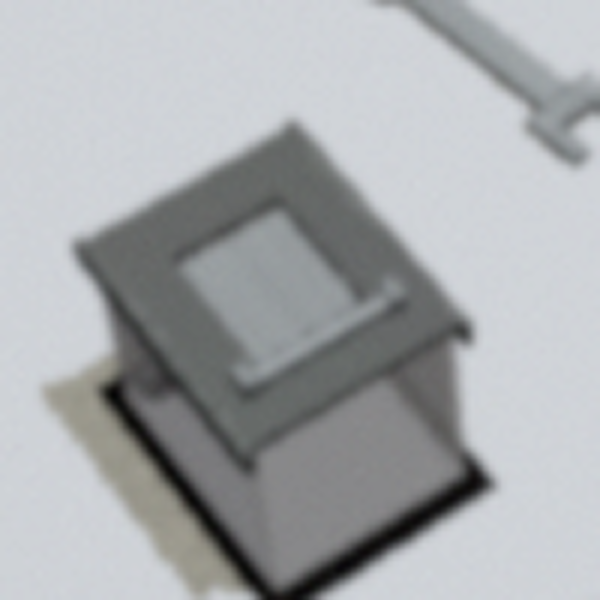

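View pics/c14.png

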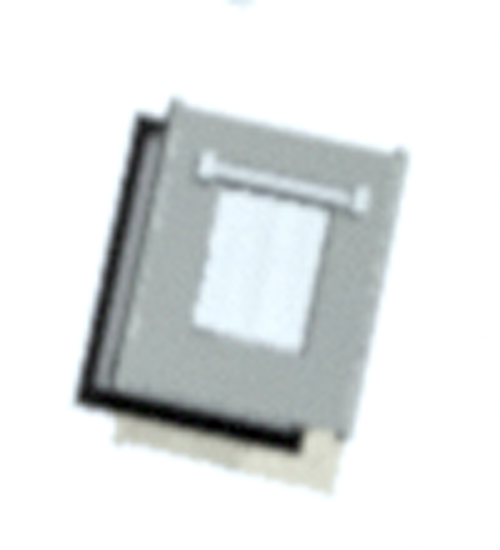

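```bash
python3 -m crank '[{"angular":[0,0,-0.05],"delta_pos":[-0.027,-0.03,0.5],"gripper":0},{"angular":[0,0,0],"delta_pos":[0,0,1],"gripper":0},{"angular":[0,0,0],"delta_pos":[0,0,1],"gripper":0},{"angular":[0,0,0],"delta_pos":[0,0,1],"gripper":0},{"angular":[0,0,0],"delta_pos":[0,0,1],"gripper":0},{"angular":[0,0,0],"delta_pos":[0,0,0.7],"gripper":0},{"angular":[0,0,0],"delta_pos":[0,0,0.3],"gripper":0},{"angular":[0,0,0],"delta_pos":[0,0,0.1],"gripper":0},{"angular":[0,0,0],"delta_pos":[0,0,0],"gripper":0}]'
python3 tgt.py .5225 .2258 .0299 .2795 0
python3 - <<'E'
from h import *
g=grab_frame('wrist')[:,:,::-1];cv2.imwrite('pics/w15.png',g)
a=grab_frame('scene')[:,:,::-1];cv2.imwrite('pics/a15.png',cv2.resize(a[170:240,290:400],None,fx=7,fy=7,interpolation=2))
E
```

```text
time: 26.55
tool_pos: [0.5224, 0.226, 0.0379]
tool_rot: [0.001, 0.99, 0.14, 0.001]
contact_force: [0.1, 1.0, -2.4]
gripper_width: 0.248
t 26.55 pos [0.5224 0.226  0.0379] yaw 0.2819 pitch 0.0015
dpos units [-0.001  0.008  0.268] in target axes [-0.     0.008  0.268] ang units [ 0.025 -0.017  0.027]
F [ 0.1   0.99 -2.36] T [ 0.07  -0.091  0.061] g 0.248
```

View pics/a15.png

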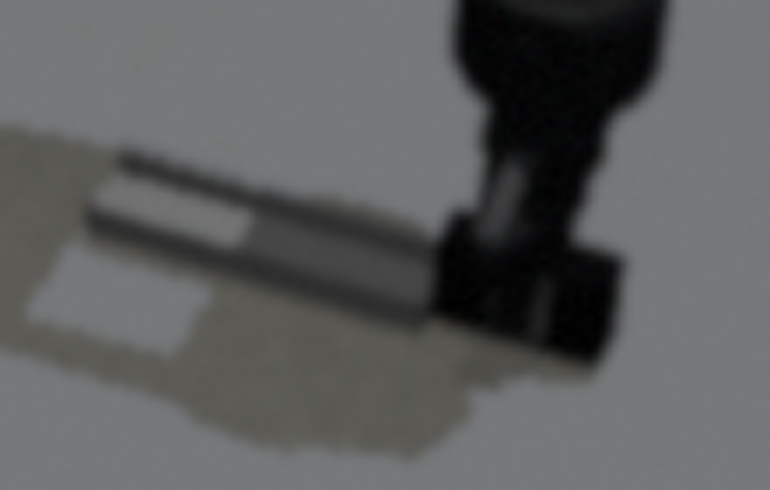

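Descend in small steps until contact.

```bash
python3 -m crank '[{"angular":[0,0,0],"delta_pos":[0,0,0.1],"gripper":0},{"angular":[0,0,0],"delta_pos":[0,0,0.07],"gripper":0},{"angular":[0,0,0],"delta_pos":[0,0,0],"gripper":0}]'
python3 tgt.py .5225 .2258 .0299 .2795 0|tail -1
python3 -m crank '[{"angular":[0,0,0],"delta_pos":[0,0,0.05],"gripper":0},{"angular":[0,0,0],"delta_pos":[0,0,0],"gripper":0}]'
python3 tgt.py .5225 .2258 .0299 .2795 0|tail -1
python3 -m crank '[{"angular":[0,0,0],"delta_pos":[0,0,0.03],"gripper":0},{"angular":[0,0,0],"delta_pos":[0,0,0],"gripper":0}]'
python3 tgt.py .5225 .2258 .0299 .2795 0|tail -1
```

```text
time: 27.02
tool_pos: [0.5217, 0.2258, 0.032]
tool_rot: [0.001, 0.99, 0.14, 0.0]
contact_force: [-0.6, 0.1, -3.4]
gripper_width: 0.25
F [-0.56  0.11 -3.43] T [-0.003 -0.082  0.015] g 0.25
time: 27.28
tool_pos: [0.5218, 0.2258, 0.0306]
tool_rot: [0.001, 0.99, 0.14, 0.0]
contact_force: [-0.7, -0.8, -2.7]
gripper_width: 0.25
F [-0.67 -0.76 -2.67] T [ 0.041 -0.141  0.02 ] g 0.25
time: 27.52
tool_pos: [0.522, 0.2259, 0.0299]
tool_rot: [0.001, 0.99, 0.14, 0.0]
contact_force: [-0.3, 0.3, -1.9]
gripper_width: 0.25
F [-0.29  0.3  -1.88] T [ 0.002 -0.046  0.054] g 0.25
```

```bash
python3 -m crank '[{"angular":[0,0,0],"delta_pos":[0,0,0.03],"gripper":0},{"angular":[0,0,0],"delta_pos":[0,0,0],"gripper":0}]'
python3 tgt.py .5225 .2258 .0299 .2795 0|tail -1
python3 -m crank '[{"angular":[0,0,0],"delta_pos":[0,0,0.02],"gripper":0},{"angular":[0,0,0],"delta_pos":[0,0,0],"gripper":0},{"angular":[0,0,0],"delta_pos":[0,0,0],"gripper":0}]'
python3 tgt.py .5225 .2258 .0299 .2795 0|tail -1
```

```text
time: 27.78
tool_pos: [0.5221, 0.2259, 0.0299]
tool_rot: [0.001, 0.99, 0.14, 0.0]
contact_force: [-3.9, -1.8, 5.7]
gripper_width: 0.251
F [-3.87 -1.84  5.7 ] T [-0.172  0.602 -0.006] g 0.251
time: 28.15
tool_pos: [0.5221, 0.2259, 0.0299]
tool_rot: [0.001, 0.99, 0.14, -0.0]
contact_force: [-6.5, -3.0, 8.6]
gripper_width: 0.246
F [-6.5  -3.04  8.62] T [-0.289  0.874 -0.043] g 0.246
```

```bash
python3 -m crank '[{"angular":[0,0,0],"delta_pos":[0,0,0],"gripper":0.6},{"angular":[0,0,0],"delta_pos":[0,0,0],"gripper":1},{"angular":[0,0,0],"delta_pos":[0,0,0],"gripper":1},{"angular":[0,0,0],"delta_pos":[0,0,0],"gripper":1},{"angular":[0,0,0],"delta_pos":[0,0,0],"gripper":1},{"angular":[0,0,0],"delta_pos":[0,0,0],"gripper":1}]'
python3 -m crank '[{"angular":[0,0,0],"delta_pos":[0,0,-0.3],"gripper":1},{"angular":[0,0,0],"delta_pos":[0,0,-0.6],"gripper":1},{"angular":[0,0,0],"delta_pos":[0,0,-1],"gripper":1},{"angular":[0,0,0],"delta_pos":[0,0,-1],"gripper":1},{"angular":[0,0,0],"delta_pos":[0,0,-1],"gripper":1},{"angular":[0,0,0],"delta_pos":[0,0,-1],"gripper":1},{"angular":[0,0,0],"delta_pos":[0,0,-1],"gripper":1},{"angular":[0,0,0],"delta_pos":[0,0,-1],"gripper":1},{"angular":[0,0,0],"delta_pos":[0,0,-0.5],"gripper":1},{"angular":[0,0,0],"delta_pos":[0,0,0],"gripper":1},{"angular":[0,0,0],"delta_pos":[0,0,0],"gripper":1}]'
python3 - <<'E'
from h import *
s=state();np.save('s16.npy',s,allow_pickle=True)
w=grab_frame('wrist')[:,:,::-1];cv2.imwrite('pics/w16.png',w)
t=grab_frame('top')[:,:,::-1];cv2.imwrite('pics/t16.png',t)
P=np.array([.3535,.176,0]);
print(s['tool_pos'],s['contact_force'])
cv2.imwrite('pics/w16z.png',cv2.resize(w[165:370,270:360],None,fx=2.9,fy=2.9,interpolation=2))
E
```

```text
time: 28.9
tool_pos: [0.5219, 0.2258, 0.0283]
tool_rot: [0.001, 0.99, 0.14, 0.0]
contact_force: [-0.1, -0.0, 0.1]
gripper_width: 1.004
time: 30.28
tool_pos: [0.5211, 0.2261, 0.249]
tool_rot: [0.001, 0.99, 0.14, -0.001]
contact_force: [0.2, -0.3, -0.7]
gripper_width: 1.001
[0.52107415 0.22609116 0.24895771] [ 0.15264203 -0.25611819 -0.66633916]
```

View pics/w16.png

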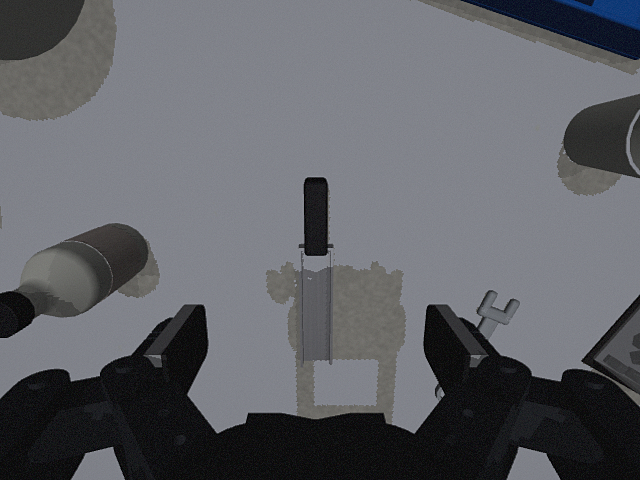

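View pics/t16.png

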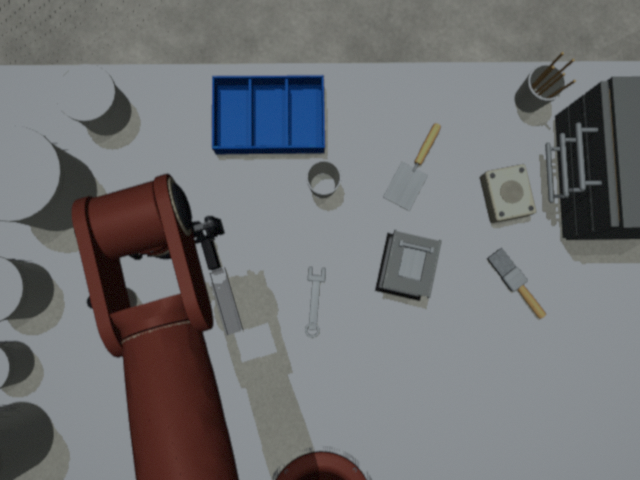

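View pics/w16z.png

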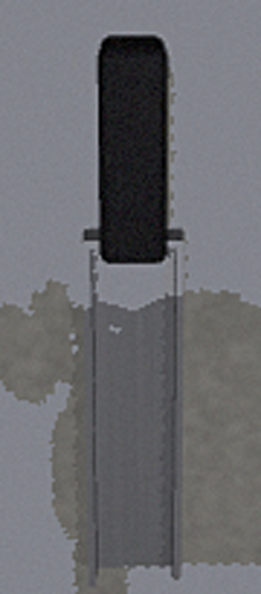

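```bash
python3 -m crank '[{"angular":[0,0,0],"delta_pos":[-0.3,0.8,0],"gripper":1},{"angular":[0,0,0],"delta_pos":[-0.3,1,0],"gripper":1},{"angular":[0,0,0],"delta_pos":[-0.3,1,0],"gripper":1},{"angular":[0,0,0],"delta_pos":[0,1,0],"gripper":1},{"angular":[0,0,0],"delta_pos":[0,0.8,0],"gripper":1},{"angular":[0,0,0],"delta_pos":[0,0,0],"gripper":1},{"angular":[0,0,0],"delta_pos":[0,0,0],"gripper":1}]'
python3 - <<'E'
from h import *
w=np.mean([grab_frame('wrist')[:,:,::-1].astype(float) for _ in range(3)],0).astype(np.uint8);cv2.imwrite('pics/w17.png',w)
print([(d['conf'],np.round(d['pixel'])) for d in landmark_of('wrist','nut0')])
E
```

```text
time: 31.25
tool_pos: [0.5337, 0.0866, 0.2498]
tool_rot: [0.001, 0.99, 0.141, -0.0]
contact_force: [-0.4, 0.7, 0.2]
gripper_width: 1.005
[]
```

View pics/w17.png

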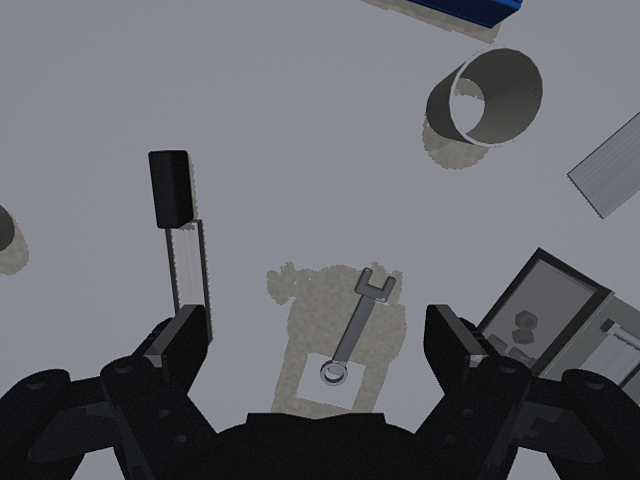

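```bash
python3 -m crank '[{"angular":[0,0,0],"delta_pos":[-0.8,0.5,0],"gripper":1},{"angular":[0,0,0],"delta_pos":[-1,0.5,0],"gripper":1},{"angular":[0,0,0],"delta_pos":[-1,0.3,0],"gripper":1},{"angular":[0,0,0],"delta_pos":[-0.6,0,0],"gripper":1},{"angular":[0,0,0],"delta_pos":[0,0,0],"gripper":1},{"angular":[0,0,0],"delta_pos":[0,0,0],"gripper":1}]'
python3 - <<'E'
from h import *
w=np.mean([grab_frame('wrist')[:,:,::-1].astype(float) for _ in range(3)],0).astype(np.uint8);cv2.imwrite('pics/w18.png',w)
cv2.imwrite('pics/w18z.png',cv2.resize(w[120:320,440:640],None,fx=3,fy=3,interpolation=2))
a=np.mean([grab_frame('scene')[:,:,::-1].astype(float) for _ in range(3)],0)
cv2.imwrite('pics/s18z.png',cv2.resize(np.clip(a*2-40,0,255).astype(np.uint8)[240:345,200:300],None,fx=5.5,fy=5.5,interpolation=2))
E
```

```text
time: 32.2
tool_pos: [0.4474, 0.0208, 0.2509]
tool_rot: [0.001, 0.99, 0.141, 0.001]
contact_force: [-0.6, 0.2, -0.0]
gripper_width: 1.001
```

View pics/w18z.png

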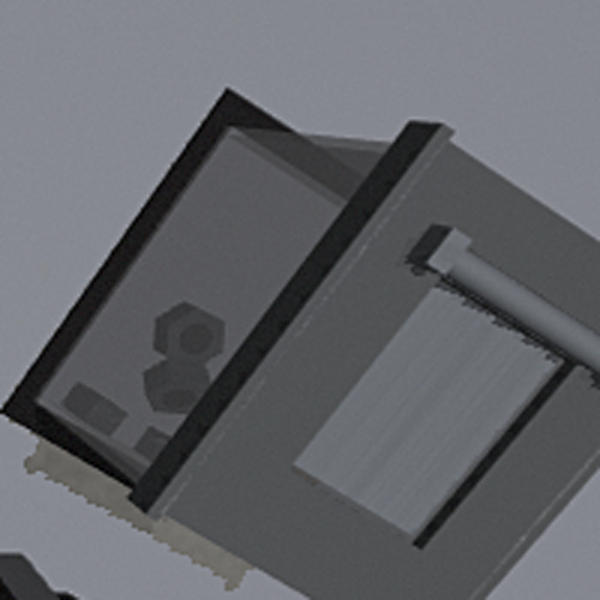

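View pics/s18z.png

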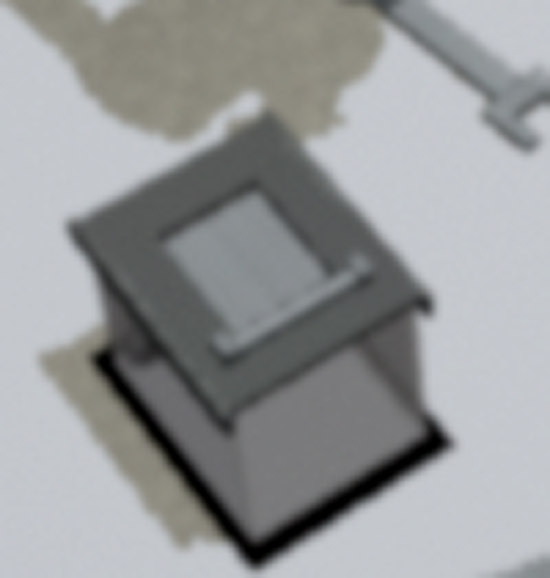

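```bash
python3 -c "
from plant import *
print(job_done())"
```

```text
the job is handed in; nothing more can be done
None
```

The job is done and handed in at about 32 s of the 61 s allowed. I gripped the chute by its handle, carried it level and laid it on the rest bar with about 39 mm of spout beyond it. I then tipped it in small steps to 0.70 rad, lifted it out, set it flat in its old place and let go.

**Last checks**
- **Nuts:** The chute is empty, and none lie on the lid or bench. Four show through the jar's +y side; the fifth is a dark shape in the corner by the -x and -y walls, seen only by the scene camera, so the count of five is inferred from two views. The nut detector reported none in the jar.
- **Flap:** It looks shut in the top, scene and wrist pictures.
- **Chute:** It stands within a few millimetres of where it stood. I judged this by eye against the first wrist picture and by the wrist pose at set-down, and did not measure it again.
- **Bystanders:** They look unmoved in the last pictures.
- **Gripper:** It is open, well clear of everything.

**Checks that disagreed**
- **Bearing force:** The wrist force gave 3 to 6 N across the whole tip. The wrist moment gave nearly 10 N at full tilt. I think that is where the torque is referenced, but I did not confirm it.
- **Continuous contact:** The chute appeared to bear on the bar throughout, judged by these readings alone. No picture shows the contact at full tilt.

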